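# Tip up painted tiles, pile them square and weight the pile

### The arm

A 6-joint arm with a two-finger parallel gripper is mounted at the origin on the work surface. World frame = base frame: x ahead of the robot, y to its left, z up, the work surface at z = 0. Lengths are in m, angles in degrees, forces in N, time in s.
With the tool pointing down it reaches from about 0.375 to 0.9 m from the base axis. Payload 3.1 kg.
Tool frame: the origin (TCP) lies on the centre line of the jaws, within the pads' length; the fingertips stand 25 mm ahead of it and the grasp point (between the pads) lies 6 mm ahead of it; z points along the fingers, y is the line along which they close (so a half turn about z gives the same grasp; the last joint's range is limited). The gripper opens to 87 mm and grips with 3 to 60 N. Pads are 19 mm wide; open, the fingers measure 117 mm over their backs; the gripper's body (75 mm by 190 mm) begins 51 mm behind the grasp point.
Start: joints at [53.657, 30.224, 82.088, -0, 67.689, -10.227], TCP at [0.275, 0.561, 0.21] pointing down, gripper open.
Joint ranges: [-176.69, 176.69], [-43.24, 126.21], [12.49, 139.97], [-82, 262], [0, 151.66], [-163.58, 163.58]. Speed limits (degrees/s): [159.86, 159.86, 180, 180, 180, 180].

### API

Orientations are given as a 3x3 rotation matrix whose columns are the frame's x, y, z axes.
In Python, from rig import read_state, capture, camera_params, hand_in gives the robot as it stands.
- The arm moves only by the tool apply_moves, never from a script. Its argument "rows" is a list of rows, each an object of numbers: "x", "y", "z": the shift along the tool's x, y, z in mm; "rx", "ry", "rz": the turn, a rotation vector about the tool's x, y, z in units of 6 degrees (1.0 is 6 degrees); "claw": the closure in counts, from 0 (fully open) to 255 (shut). A call has 1 to 10 rows; each row is the pose to reach, as a shift and turn from the pose commanded when the call began, along the tool's axes at that moment; what a row does not reach only later rows make up. A row lasts 1/8 s, in which the tool goes at most 62.5 mm and 10.7 degrees, less where a joint would pass 70% of its speed; a pose out of reach is approached as far as the arm can. A call with a gripper value outside its range is refused whole. The fingers move at their own pace and stop on an object; the grip force is fixed at half the most. Time passes only in rows, so rows that repeat a pose let the fingers close. It gives the time, the measured TCP pose, the force, the opening and the grip force at its end, in the units of the state.
- read_state(): the state, without advancing time (a new reading comes with each control period).
- capture(name): name is "side" or "top"; returns (picture, depth): 384x512x3 uint8, red, green, blue; 384x512 float32, m along the optical axis (not along the pixel's ray), 0 where there is no reading.
- camera_params(name): a dict with "fx", "fy", "cx", "cy" (pixels), "xyz" and "orientation" of the camera in the world. Camera axes: x right, y up, looking along -z (the intrinsics and any distortion apply to the point x, -y, -z); pixel columns grow to the right and rows downward; lengths in m; the calibration is good to about 2 mm. A picture is of the moment at which its call begins. camera_params takes no time and is no camera call.
- hand_in(): hands the job in; it is judged then, once.
The state is a dict: "time_s": time; "joint_positions": joint angles; "qvel": joint speeds; "tau": joint torques, N m; "position": TCP position; "tcp_rot": TCP orientation; "force": force on the tool from outside, world axes, zero at the start; "moment": the same for the moment, N m; "opening": opening from 0.0 (shut) to 1.0 (fully open); "grasp_force": force on a finger pad.
Only numpy, scipy, OpenCV 4.12 (cv2) and the standard library are available. Lean on these libraries where they do the work, as an engineer would, in place of code of your own. Each camera call takes 0.05 s, during which the arm holds its last target. There are 200 camera calls.

### The job

First tip up every painted tile lying in its wooden rest, by pressing down the end nearest the robot, so that all of them stand tipped up together. Then take the tiles one by one, in any order, and stack them flat and square in one pile on the felt-topped stand, lined up with the stand. Press the rockers of the emptied rests back level, and only then, last of all, set the steel weight upright and squarely on top of the pile. Leave the two paint pots standing.

Things in the scene. Friction and masses are not known exactly. Their poses are not given: they have to be found in the camera images.
- tile_red_mid (a point): Painted wooden tile, terracotta red with yellow stars and a thin white border line: a flat rectangle 90 (its x) x 50 (its y) x 6 mm thick (its z), 35 g, the same either way round. This point is its centre, half-way up. May be absent. Starts lying level on the rocker of one tip-up rest, centred, long side along the rest's x, painted face up.
- tile_blue_mid (a point): Painted wooden tile, blue with white stars and a thin white border line: a flat rectangle 90 (its x) x 50 (its y) x 6 mm thick (its z), 35 g, the same either way round. This point is its centre, half-way up. May be absent. Starts lying level on the rocker of one tip-up rest, centred, long side along the rest's x, painted face up.
- tile_green_mid (a point): Painted wooden tile, green with yellow stars and a thin white border line: a flat rectangle 90 (its x) x 50 (its y) x 6 mm thick (its z), 35 g, the same either way round. This point is its centre, half-way up. May be absent. Starts lying level on the rocker of one tip-up rest, centred, long side along the rest's x, painted face up.
- tile_yellow_mid (a point): Painted wooden tile, yellow with red stars and a thin white border line: a flat rectangle 90 (its x) x 50 (its y) x 6 mm thick (its z), 35 g, the same either way round. This point is its centre, half-way up. May be absent. Starts lying level on the rocker of one tip-up rest, centred, long side along the rest's x, painted face up.
- rest0_mid (a point): Tip-up rest 0, fixed: a wooden channel 116 mm long (its x), 68 mm wide, its two sides 6 mm thick and 35 mm high, ends open, with a steel rocker on a cross pin inside. A tile on the level rocker has its underside 30 mm and its top 36 mm above the bench, so it cannot be pinched. The point is over the rest's middle, 36 mm above the bench. Any tile may be on any rest; one may be empty.
- rocker0 (a joint): Angle of rest 0's rocker, rad: 0 level, 0.45 = stop, +x end up. Its pin is 26 mm high under the rest's middle. Pressing the tile 36 mm from the middle towards -x (the robot's side): 1 to 2 N swings that end down 16 mm and the +x end up. The pivot is stiff and stays where left, also with a tile; a 3 mm lip at the -x end holds the tile. Emptied, its top is 30 mm high when level.
- rest1_mid (a point): Tip-up rest 1, fixed: a wooden channel 116 mm long (its x), 68 mm wide, its two sides 6 mm thick and 35 mm high, ends open, with a steel rocker on a cross pin inside. A tile on the level rocker has its underside 30 mm and its top 36 mm above the bench, so it cannot be pinched. The point is over the rest's middle, 36 mm above the bench. Any tile may be on any rest; one may be empty.
- rocker1 (a joint): Angle of rest 1's rocker, rad: 0 level, 0.45 = stop, +x end up. Its pin is 26 mm high under the rest's middle. Pressing the tile 36 mm from the middle towards -x (the robot's side): 1 to 2 N swings that end down 16 mm and the +x end up. The pivot is stiff and stays where left, also with a tile; a 3 mm lip at the -x end holds the tile. Emptied, its top is 30 mm high when level.
- rest2_mid (a point): Tip-up rest 2, fixed: a wooden channel 116 mm long (its x), 68 mm wide, its two sides 6 mm thick and 35 mm high, ends open, with a steel rocker on a cross pin inside. A tile on the level rocker has its underside 30 mm and its top 36 mm above the bench, so it cannot be pinched. The point is over the rest's middle, 36 mm above the bench. Any tile may be on any rest; one may be empty.
- rocker2 (a joint): Angle of rest 2's rocker, rad: 0 level, 0.45 = stop, +x end up. Its pin is 26 mm high under the rest's middle. Pressing the tile 36 mm from the middle towards -x (the robot's side): 1 to 2 N swings that end down 16 mm and the +x end up. The pivot is stiff and stays where left, also with a tile; a 3 mm lip at the -x end holds the tile. Emptied, its top is 30 mm high when level.
- rest3_mid (a point): Tip-up rest 3, fixed: a wooden channel 116 mm long (its x), 68 mm wide, its two sides 6 mm thick and 35 mm high, ends open, with a steel rocker on a cross pin inside. A tile on the level rocker has its underside 30 mm and its top 36 mm above the bench, so it cannot be pinched. The point is over the rest's middle, 36 mm above the bench. Any tile may be on any rest; one may be empty.
- rocker3 (a joint): Angle of rest 3's rocker, rad: 0 level, 0.45 = stop, +x end up. Its pin is 26 mm high under the rest's middle. Pressing the tile 36 mm from the middle towards -x (the robot's side): 1 to 2 N swings that end down 16 mm and the +x end up. The pivot is stiff and stays where left, also with a tile; a 3 mm lip at the -x end holds the tile. Emptied, its top is 30 mm high when level.
- stand_top (a point): Stand for the pile, fixed to the bench: a dark wooden block 90 (its x) x 40 (its y) x 20 mm high with a grey felt top; the tiles, as long as the stand, overhang it by 5 mm on each long side. The point is the centre of its top face.
- weight_grip (a point): Pressing weight, loose, 0.4 kg (varies): a dark steel slab 90 (its x) x 50 (its y) x 16 mm with a pale wooden grip bar on top, 60 mm long along x, 16 mm across, 24 mm high. The point is the centre of the grip bar, 28 mm above the weight's underside, 12 mm below its top. Starts standing on the bench beside the stand.
- pot_blue_mid (a point): Full paint pot with a blue lid, loose bystander, 54 mm in diameter and 62 mm high; the point is its centre. Leave standing.
- pot_red_mid (a point): Full paint pot with a red lid, loose bystander, 54 mm in diameter and 62 mm high; the point is its centre. Leave standing.
Things that resemble listed ones, but are neither listed nor needed, are in the scene too. Of the things shaped like the part that bears tile_red_mid, the terracotta one is meant.

How it is judged:
By the outcome, as a careful person would: the job done as asked, in the order asked, and still so for the second after the job is handed in, with the robot touching nothing.
Of tile_red, tile_blue, tile_green, tile_yellow only 3 to 4 are there at a start; the rules pass over those that are not, and their reading is None.
At some moment in a run one of weight may be knocked a few centimetres aside while the robot is not near it.
Once in a run the grip may slacken for a moment while it holds something.
It also fails if it takes over 210 s, if anything falls off the work surface, if the arm or the gripper's body presses on something with over 40 N, if the wrist force passes 120 N, or if a joint passes its speed limit or range.

## Working session

There is one attempt and no reset: what is moved stays moved. The work goes in short steps, Python scripts to look and compute and a tool call to move; the robot and the scene stay as the last step left them, time stands still between calls to the robot, and variables do not carry over. Pictures are saved under pics/ and viewed, at most 14 in all, crops included, and the job is handed in when it is done.

Besides the shell and the picture viewer there is one more tool, called after "Call:" as name(argument=value, ...), one argument or row to a line, values as JSON. apply_moves: Moves the arm, as the interface text tells. Its arguments: {"type":"object","properties":{"rows":{"type":"array"}},"required":["rows"]}

```bash
mkdir -p pics
cat > h.py <<'E'
import numpy as np, cv2
from rig import read_state, capture, camera_params, hand_in
def world(name, depth):
    p=camera_params(name); h,w=depth.shape
    u,v=np.meshgrid(np.arange(w),np.arange(h))
    d=depth
    c=np.stack([(u-p['cx'])/p['fx']*d, -(v-p['cy'])/p['fy']*d, -d],-1)
    R=np.array(p['orientation']); return c@R.T+np.array(p['xyz'])
def shot(name,tag):
    im,d=capture(name); cv2.imwrite(f'pics/{tag}.png',im[:,:,::-1]); np.savez(f'{tag}.npz',im=im,d=d,W=world(name,d)); return im,d
E
python3 - <<'E'
from h import *
for n in('top','side'):
    shot(n,n+'0'); print(camera_params(n))
print(read_state())
E
```

```text
{'fx': 380.57660351024094, 'fy': 380.57660351024094, 'cx': 256.9364426161749, 'cy': 187.6843347362636, 'xyz': array([0.36610442, 0.0159809 , 1.1689041 ]), 'orientation': array([[-0.01054149,  0.98564934, -0.16847629],
       [-0.99987995, -0.00847666,  0.01297046],
       [ 0.01135621,  0.16859279,  0.98562037]])}
{'fx': 425.5139101508255, 'fy': 425.5139101508255, 'cx': 254.77988972638227, 'cy': 196.1298392384415, 'xyz': array([ 0.45590275, -0.833772  ,  0.73385079]), 'orientation': array([[ 0.99605432,  0.06537827, -0.06001227],
       [-0.08800617,  0.64055666, -0.76285128],
       [-0.01143264,  0.76512277,  0.64378292]])}
{'time_s': 0.1, 'joint_positions': array([ 5.36572435e+01,  3.02743182e+01,  8.21484735e+01, -2.75992300e-04,
        6.76884416e+01, -1.02254427e+01]), 'qvel': array([ 0.01680984, -0.03103411, -0.10467051, -0.03867546,  0.00459094,
        0.06896148]), 'tau': array([-5.07617517e-05, -4.40990102e+01, -1.77150196e+01,  6.34984067e-02,
        5.34109015e-02, -3.71414183e-05]), 'position': array([0.27468295, 0.56065447, 0.2091654 ]), 'tcp_rot': array([[-8.97895204e-01,  4.40207777e-01, -1.14690454e-03],
       [ 4.40209139e-01,  8.97893902e-01, -1.56640163e-03],
       [ 3.40256418e-04, -1.91134237e-03, -9.99998115e-01]]), 'force': array([-0.82654408, -1.4195215 , -0.17877747]), 'moment': array([-0.01328338, -0.00528283,  0.01910382]), 'grasp_force': 0.0, 'opening': 0.9996506009222914}
```

View pics/top0.png

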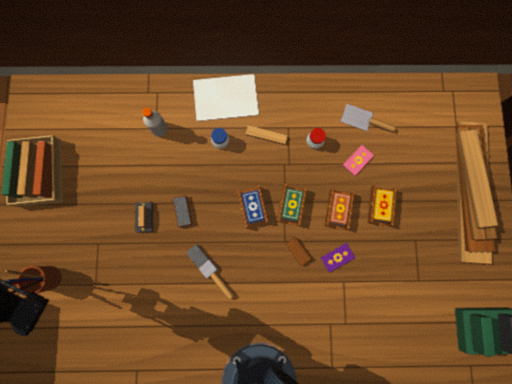

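View pics/side0.png

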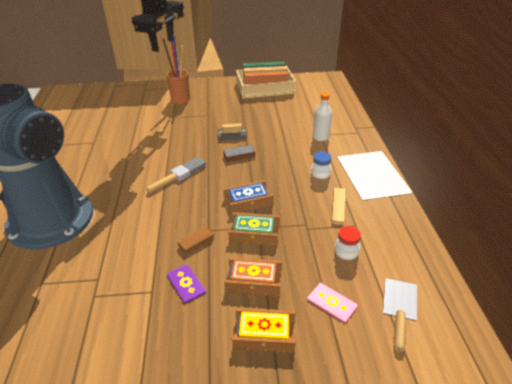

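```bash
cat >> h.py <<'E'
def project(name,P):
    p=camera_params(name); c=(np.asarray(P)-p['xyz'])@np.array(p['orientation'])
    return np.stack([p['cx']+p['fx']*c[...,0]/-c[...,2], p['cy']-p['fy']*c[...,1]/-c[...,2]],-1)
def rectify(im,name,cx,cy,z,half=80,mm=0.5):
    # output: right = world -y, up = world +x ; mm per px
    n=int(2*half/mm); a=(np.arange(n)-n/2+.5)*mm/1000
    Y,X=np.meshgrid(cy-a,cx-a); P=np.stack([X,Y,np.full_like(X,z)],-1)
    q=project(name,P).astype(np.float32)
    return cv2.remap(im,q[...,0],q[...,1],cv2.INTER_CUBIC)
def at(name,u,v,z):
    p=camera_params(name); r=np.array([(u-p['cx'])/p['fx'],-(v-p['cy'])/p['fy'],-1])@np.array(p['orientation']).T
    return p['xyz']+r*(z-p['xyz'][2])/r[2]
E
python3 - <<'E'
from h import *
T=np.load('top0.npz');S=np.load('side0.npz')
L=dict(blue=(253,207,.036),green=(293,204,.036),red=(340,208,.036),yel=(382,205,.036),stand=(182,211,.02),weight=(144,216,.016))
rows=[[],[]]
for k,(u,v,z) in L.items():
    w=at('top',u,v,z); print(k,w.round(3), T['W'][v,u].round(3))
    for i,(n,d) in enumerate((('top',T),('side',S))):
        rows[i].append(cv2.resize(rectify(d['im'],n,round(w[0],2),round(w[1],2),z,65,.5),(260,260)))
m=np.vstack([np.hstack(rows[0][:3]),np.hstack(rows[1][:3])]);cv2.imwrite('pics/mA.png',m[:,:,::-1])
m=np.vstack([np.hstack(rows[0][3:]),np.hstack(rows[1][3:])]);cv2.imwrite('pics/mB.png',m[:,:,::-1])
for n,d in (('top',T),('side',S)):
  W=d['W']; print(n,'bench z',[W[r,c,2].round(4) for r,c in ((250,270),(230,300),(170,330))])
E
```

```text
blue [0.501 0.013 0.036] [0.501 0.013 0.037]
green [ 0.509 -0.107  0.036] [ 0.509 -0.106  0.041]
red [ 0.496 -0.248  0.036] [ 0.496 -0.248  0.032]
yel [ 0.504 -0.375  0.036] [ 0.504 -0.374  0.037]
stand [0.493 0.228 0.02 ] [0.493 0.228 0.023]
weight [0.479 0.343 0.016] [0.478 0.34  0.028]
top bench z [np.float64(0.0027), np.float64(0.0027), np.float64(0.0002)]
side bench z [np.float64(0.0007), np.float64(-0.0031), np.float64(0.0205)]
```

View pics/mA.png

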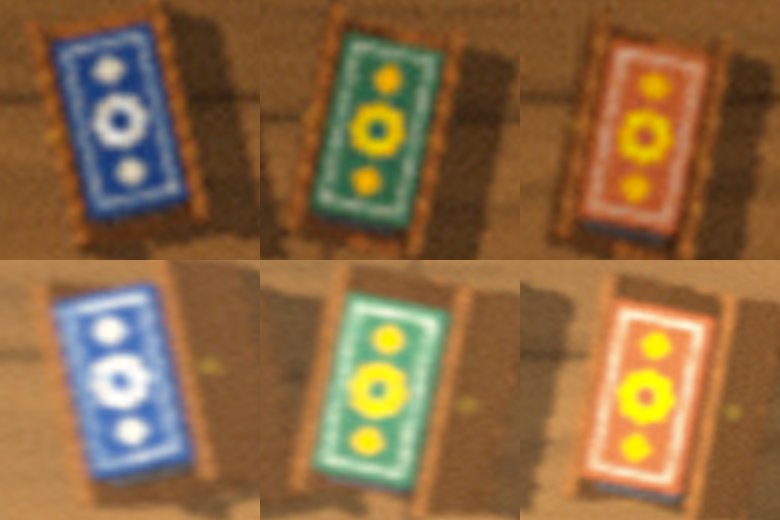

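View pics/mB.png

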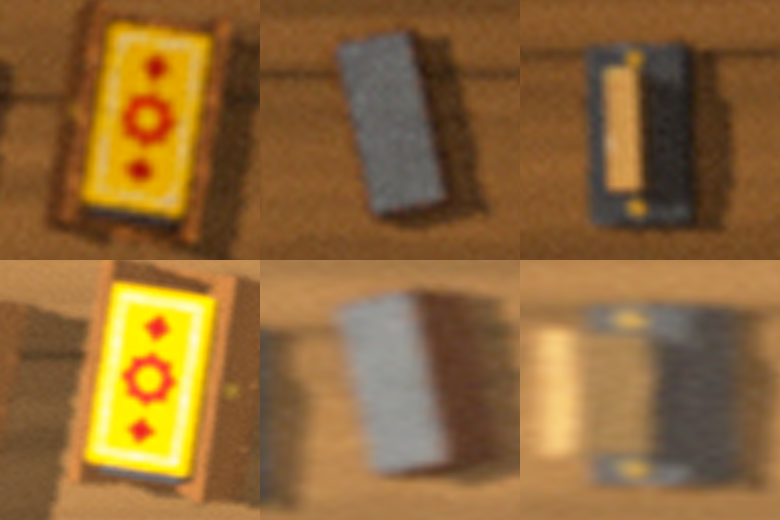

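```bash
cat >> h.py <<'E'
from scipy.optimize import minimize
import json
def fitrect(views,x,y,yaw,z,L,Wd):
    """views: list of (name, im). maximise colour step across an LxWd outline. yaw deg"""
    ims=[(n,cv2.cvtColor(cv2.GaussianBlur(im,(0,0),.6),cv2.COLOR_RGB2LAB).astype(np.float32)) for n,im in views]
    def ring(p,g):
        l,w=L/2+g,Wd/2+g; t=np.linspace(-.92,.92,40)
        loc=np.concatenate([np.stack([t*l,0*t+s*w],1) for s in(1,-1)]+[np.stack([0*t+s*l,t*w],1) for s in(1,-1)])
        a=np.radians(p[2]);c,s=np.cos(a),np.sin(a)
        return np.stack([p[0]/1e3+loc[:,0]*c-loc[:,1]*s,p[1]/1e3+loc[:,0]*s+loc[:,1]*c,np.full(len(loc),z)],1)
    def cost(p):
        tot=0
        for n,lab in ims:
            v=[]
            for g in(-.002,.002):
                q=project(n,ring(p,g)).astype(np.float32)
                v.append(cv2.remap(lab,q[:,:1],q[:,1:],cv2.INTER_LINEAR)[:,0])
            tot-=np.minimum(np.linalg.norm(v[0]-v[1],axis=1),60).mean()
        return tot
    best=None
    for dx in(-3,0,3):
        for dy in(-3,0,3):
            r=minimize(cost,[x*1e3+dx,y*1e3+dy,yaw],method='Nelder-Mead',options=dict(initial_simplex=[[x*1e3+dx,y*1e3+dy,yaw],[x*1e3+dx+2,y*1e3+dy,yaw],[x*1e3+dx,y*1e3+dy+2,yaw],[x*1e3+dx,y*1e3+dy,yaw+3]]))
            if best is None or r.fun<best.fun: best=r
    return best.x,best.fun
E
python3 - <<'E'
from h import *
T=np.load('top0.npz')['im'];S=np.load('side0.npz')['im']
G=dict(blue=(.5045,.015,13,.036,.09,.05),green=(.51,-.1095,-10,.036,.09,.05),red=(.497,-.248,-8,.036,.09,.05),yel=(.505,-.38,-7,.036,.09,.05),stand=(.4935,.2295,10,.02,.09,.04),weight=(.48,.338,0,.016,.09,.05))
for k,g in G.items():
    for v in ([('top',T)],[('side',S)],[('top',T),('side',S)]):
        r=fitrect(v,*g); print(k,len(v),v[0][0],r[0].round(1),round(r[1],1))
E
```

```text
blue 1 top [506.5  13.8  12.7] -33.8Traceback (most recent call last):
  File "<stdin>", line 6, in <module>
  File "h.py", line 45, in fitrect
    r=minimize(cost,[x*1e3+dx,y*1e3+dy,yaw],method='Nelder-Mead',options=dict(initial_simplex=[[x*1e3+dx,y*1e3+dy,yaw],[x*1e3+dx+2,y*1e3+dy,yaw],[x*1e3+dx,y*1e3+dy+2,yaw],[x*1e3+dx,y*1e3+dy,yaw+3]]))
    res = _minimize_neldermead(fun, x0, args, callback, bounds=bounds,
                               **options)
    fsim[k] = func(sim[k])
              ~~~~^^^^^^^^
    fx = function(np.copy(x), *(wrapper_args + args))
  File "h.py", line 38, in cost
    q=project(n,ring(p,g)).astype(np.float32)
      ~~~~~~~^^^^^^^^^^^^^
  File "h.py", line 12, in project
    p=camera_params(name); c=(np.asarray(P)-p['xyz'])@np.array(p['orientation'])
ValueError: time passes only in moves, steps and waits
```

```bash
sed -i 's/^from rig import.*/import functools\nfrom rig import read_state, capture, camera_params as _cp, hand_in\ncamera_params=functools.cache(_cp)/' h.py
cat > meas.py <<'E'
from h import *
T=np.load('top0.npz')['im'];S=np.load('side0.npz')['im']
G=dict(blue=(.5045,.015,13,.036,.09,.05),green=(.51,-.1095,-10,.036,.09,.05),red=(.497,-.248,-8,.036,.09,.05),yel=(.505,-.38,-7,.036,.09,.05),stand=(.4935,.2295,10,.02,.09,.04),weight=(.48,.338,0,.016,.09,.05))
for k,g in G.items():
    for v in ([('top',T)],[('side',S)],[('top',T),('side',S)]):
        r=fitrect(v,*g); print(k,len(v),v[0][0],r[0].round(1),round(r[1],1))
E
python3 meas.py
```

```text
blue 1 top [506.5  13.8  12.7] -33.8
blue 1 side [505.7  16.5  13.3] -33.5
blue 2 top [506.4  14.1  13.2] -66.3
green 1 top [ 509.9 -105.   -11.4] -32.1
green 1 side [ 510.2 -104.2  -11.5] -42.3
green 2 top [ 510.  -104.6  -11.1] -74.1
red 1 top [ 496.2 -247.1  -10.9] -30.8
red 1 side [ 496.5 -248.5  -11.3] -43.1
red 2 top [ 496.5 -247.7  -11.1] -73.2
yel 1 top [ 505.5 -378.5   -9.2] -51.7
yel 1 side [ 505.3 -380.    -9.2] -59.5
yel 2 top [ 505.4 -379.7   -9.4] -109.1
stand 1 top [494.6 230.8  12.2] -22.0
stand 1 side [494.3 229.   13.5] -19.5
stand 2 top [494.5 230.6  12.8] -41.0
weight 1 top [475.1 337.3   2. ] -22.2
weight 1 side [477.1 312.9  -4.2] -19.1
weight 2 top [476.9 325.   18.4] -31.6
```

```bash
cat > k.py <<'E'
from h import *
from scipy.spatial.transform import Rotation as Ro
P=dict(blue=(505.3,14.6,13.2),green=(510,-104.3,-11.2),red=(496.5,-247.6,-11.1),yel=(505.4,-379.3,-9.3),stand=(494,230,12.7))
def ori(yaw,tilt=0):
    """tool z down, x=-rest x; tilt deg leans fingertips towards +rest x"""
    b=np.array([[-1,0,0],[0,1,0],[0,0,-1.]])
    return Ro.from_euler('z',yaw,degrees=True)*Ro.from_euler('y',-tilt,degrees=True)*Ro.from_matrix(b)
def pose(obj,lx,ly,z,tilt=0,ahead=25):
    """TCP pose so that point `ahead` mm ahead of TCP is at local (lx,ly), height z (mm)"""
    X,Y,yaw=P[obj] if isinstance(obj,str) else obj
    a=np.radians(yaw); t=np.array([X+lx*np.cos(a)-ly*np.sin(a),Y+lx*np.sin(a)+ly*np.cos(a),z])
    R=ori(yaw,tilt); return t-ahead*R.as_matrix()[:,2],R
def rows(*poses):
    s=read_state(); p0=s['position']*1e3; R0=Ro.from_matrix(s['tcp_rot'])
    print('t',round(s['time_s'],2),'p',p0.round(1),'F',s['force'].round(1),'open',round(s['opening'],3),'gf',round(s['grasp_force'],1),'j',s['joint_positions'].round(0))
    for p,R in poses:
        d=R0.inv().apply(p-p0); r=np.degrees((R0.inv()*R).as_rotvec())/6
        print('xyz',d.round(1),'r',r.round(2),'dist',np.linalg.norm(d).round(0))
E
python3 - <<'E'
from k import *
print(ori(0,20).as_matrix().round(2))
rows(pose('blue',-40,0,120),pose('blue',-40,0,45),pose('blue',-40,0,26))
E
```

```text
[[-0.94  0.    0.34]
 [ 0.    1.    0.  ]
 [-0.34  0.   -0.94]]
t 0.1 p [274.7 560.7 209.2] F [-0.8 -1.4 -0.2] open 1.0 gf 0.0 j [ 54.  30.  82.  -0.  68. -10.]
xyz [-416.5 -414.    64.8] r [-0.02 -0.01 -6.55] dist 591.0
xyz [-416.5 -413.9  139.8] r [-0.02 -0.01 -6.55] dist 604.0
xyz [-416.6 -413.8  158.8] r [-0.02 -0.01 -6.55] dist 608.0
```

Call:
apply_moves(
  rows=[
    {"x": -416, "y": -414, "z": 65, "rz": -6.55, "claw": 255},
    {"x": -416, "y": -414, "z": 65, "rz": -6.55, "claw": 255},
    {"x": -416, "y": -414, "z": 65, "rz": -6.55, "claw": 255},
    {"x": -416, "y": -414, "z": 65, "rz": -6.55, "claw": 255},
    {"x": -416, "y": -414, "z": 65, "rz": -6.55, "claw": 255},
    {"x": -416, "y": -414, "z": 65, "rz": -6.55, "claw": 255},
    {"x": -416, "y": -414, "z": 65, "rz": -6.55, "claw": 255},
    {"x": -416, "y": -414, "z": 65, "rz": -6.55, "claw": 255},
    {"x": -416, "y": -414, "z": 65, "rz": -6.55, "claw": 255},
    {"x": -416, "y": -414, "z": 65, "rz": -6.55, "claw": 255},
  ],
)

```text
validation failed for argument at $.ro...
```

Call:
apply_moves(
  rows=[
    {"x": 0, "claw": 255},
    {"x": 0, "claw": 255},
  ],
)

```text
validation failed for argument at $.ro...
```

Run:
```python
from k import *
rows(pose('blue',-40,0,120),pose('blue',-40,0,45),pose('blue',-40,0,26))
```

```text
t 0.1 p [274.7 560.7 209.2] F [-0.8 -1.4 -0.2] open 1.0 gf 0.0 j [ 54.  30.  82.  -0.  68. -10.]
xyz [-416.5 -414.    64.8] r [-0.02 -0.01 -6.55] dist 591.0
xyz [-416.5 -413.9  139.8] r [-0.02 -0.01 -6.55] dist 604.0
xyz [-416.6 -413.8  158.8] r [-0.02 -0.01 -6.55] dist 608.0
```

Call:
apply_moves(
  rows=[
    {"x": -416, "y": -414, "z": 65, "rx": 0, "ry": 0, "rz": -6.55, "claw": 255},
  ],
)

```text
time_s: 0.22
position: [0.2954, 0.5054, 0.2031]
tcp_rot: [[-0.966, 0.257, 0.002], [0.257, 0.966, 0.003], [-0.001, 0.004, -1.0]]
force: [1.2, -0.8, -0.0]
opening: 0.948
grasp_force: 0.0
```

Run:
```python
from k import *
rows(pose('blue',-40,0,120),pose('blue',-40,0,45),pose('blue',-40,0,26))
```

```text
t 0.23 p [295.4 505.4 203.1] F [ 1.2 -0.8 -0. ] open 0.948 gf 0.0 j [ 49.  28.  89.   0.  64. -26.]
xyz [-293.5 -439.5   56.8] r [ 0.03  0.02 -4.68] dist 532.0
xyz [-293.4 -439.8  131.8] r [ 0.03  0.02 -4.68] dist 545.0
xyz [-293.4 -439.9  150.8] r [ 0.03  0.02 -4.68] dist 550.0
```

Call:
apply_moves(
  rows=[
    {"x": -293, "y": -440, "z": 57, "rx": 0, "ry": 0, "rz": -4.68, "claw": 255},
    {"x": -293, "y": -440, "z": 57, "rx": 0, "ry": 0, "rz": -4.68, "claw": 255},
    {"x": -293, "y": -440, "z": 57, "rx": 0, "ry": 0, "rz": -4.68, "claw": 255},
    {"x": -293, "y": -440, "z": 57, "rx": 0, "ry": 0, "rz": -4.68, "claw": 255},
    {"x": -293, "y": -440, "z": 57, "rx": 0, "ry": 0, "rz": -4.68, "claw": 255},
    {"x": -293, "y": -440, "z": 57, "rx": 0, "ry": 0, "rz": -4.68, "claw": 255},
    {"x": -293, "y": -440, "z": 57, "rx": 0, "ry": 0, "rz": -4.68, "claw": 255},
    {"x": -293, "y": -440, "z": 57, "rx": 0, "ry": 0, "rz": -4.68, "claw": 255},
    {"x": -293, "y": -440, "z": 57, "rx": 0, "ry": 0, "rz": -4.68, "claw": 255},
    {"x": -293, "y": -440, "z": 57, "rx": 0, "ry": 0, "rz": -4.68, "claw": 255},
  ],
)

```text
time_s: 1.48
position: [0.4619, -0.002, 0.1458]
tcp_rot: [[-0.977, -0.214, 0.001], [-0.214, 0.977, -0.0], [-0.0, -0.0, -1.0]]
force: [0.4, 1.1, -0.2]
opening: 0.005
grasp_force: 0.0
```

Run:
```python
from k import *
rows(pose('blue',-40,0,120),pose('blue',-40,0,45),pose('blue',-40,0,26))
```

```text
t 1.48 p [461.9  -2.  145.8] F [ 0.4  1.1 -0.2] open 0.005 gf 0.0 j [ -14.   24.  109.   -0.   47. -117.]
xyz [-5.9  6.3  0.8] r [-0.    0.   -0.14] dist 9.0
xyz [-5.9  6.4 75.8] r [-0.    0.   -0.14] dist 76.0
xyz [-5.9  6.4 94.8] r [-0.    0.   -0.14] dist 95.0
```

Call:
apply_moves(
  rows=[
    {"x": -6, "y": 6.4, "z": 30, "rx": 0, "ry": 0, "rz": -0.14, "claw": 255},
    {"x": -6, "y": 6.4, "z": 75, "rx": 0, "ry": 0, "rz": -0.14, "claw": 255},
    {"x": -6, "y": 6.4, "z": 80, "rx": 0, "ry": 0, "rz": -0.14, "claw": 255},
    {"x": -6, "y": 6.4, "z": 84, "rx": 0, "ry": 0, "rz": -0.14, "claw": 255},
    {"x": -6, "y": 6.4, "z": 88, "rx": 0, "ry": 0, "rz": -0.14, "claw": 255},
    {"x": -6, "y": 6.4, "z": 91, "rx": 0, "ry": 0, "rz": -0.14, "claw": 255},
    {"x": -6, "y": 6.4, "z": 93, "rx": 0, "ry": 0, "rz": -0.14, "claw": 255},
    {"x": -6, "y": 6.4, "z": 95, "rx": 0, "ry": 0, "rz": -0.14, "claw": 255},
  ],
)

```text
time_s: 2.48
position: [0.4653, 0.0082, 0.0514]
tcp_rot: [[-0.972, -0.233, 0.001], [-0.233, 0.972, -0.0], [-0.001, -0.0, -1.0]]
force: [-0.2, 1.3, 0.2]
opening: 0.001
grasp_force: 0.0
```

Run:
```python
from k import *
rows(pose('blue',-40,0,22))
shot('side','s1')
im=np.load('s1.npz')['im']; a=cv2.resize(im[150:300,180:330],(600,600),interpolation=cv2.INTER_CUBIC); cv2.imwrite('pics/s1c.png',a[:,:,::-1])
```

```text
t 2.48 p [465.3   8.2  51.4] F [-0.2  1.3  0.2] open 0.001 gf 0.0 j [ -13.   34.  112.    0.   33. -116.]
xyz [-0.4 -2.8  4.4] r [-0.    0.01  0.05] dist 5.0
```

View pics/s1c.png

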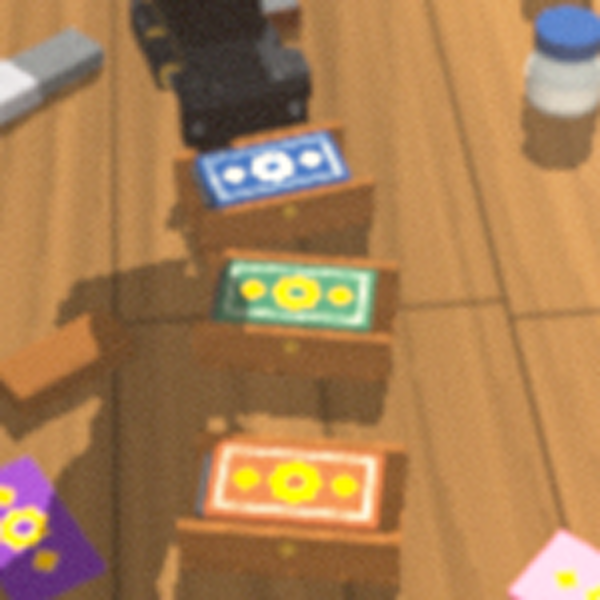

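Call:
apply_moves(
  rows=[
    {"x": 0, "y": 0, "z": 2, "rx": 0, "ry": 0, "rz": 0, "claw": 255},
    {"x": 0, "y": 0, "z": 4, "rx": 0, "ry": 0, "rz": 0, "claw": 255},
    {"x": 0, "y": 0, "z": 5, "rx": 0, "ry": 0, "rz": 0, "claw": 255},
    {"x": 0, "y": 0, "z": 5, "rx": 0, "ry": 0, "rz": 0, "claw": 255},
  ],
)

```text
time_s: 3.02
position: [0.4651, 0.0082, 0.0461]
tcp_rot: [[-0.972, -0.233, -0.0], [-0.233, 0.972, 0.0], [0.0, 0.0, -1.0]]
force: [-0.3, 0.7, -0.3]
opening: 0.007
grasp_force: 0.0
```

Call:
apply_moves(
  rows=[
    {"x": 0, "y": 0, "z": 1, "rx": 0, "ry": 0, "rz": 0, "claw": 255},
    {"x": 0, "y": 0, "z": 2, "rx": 0, "ry": 0, "rz": 0, "claw": 255},
    {"x": 0, "y": 0, "z": 2, "rx": 0, "ry": 0, "rz": 0, "claw": 255},
  ],
)

```text
time_s: 3.4
position: [0.4651, 0.0082, 0.0441]
tcp_rot: [[-0.972, -0.233, -0.0], [-0.233, 0.972, 0.0], [0.0, 0.0, -1.0]]
force: [-1.0, -0.4, 0.6]
opening: 0.004
grasp_force: 0.0
```

```bash
cat >> k.py <<'E'
def tilt(obj,W,im=None):
    """slope of the tile top along local x from the depth"""
    X,Y,yaw=P[obj]; a=np.radians(yaw)
    dx,dy=W[...,0]*1e3-X,W[...,1]*1e3-Y; lx=dx*np.cos(a)+dy*np.sin(a); ly=-dx*np.sin(a)+dy*np.cos(a)
    m=(abs(lx)<40)&(abs(ly)<20)&(W[...,2]<.07)&(W[...,2]>.01)
    z=W[...,2][m]*1e3; l=lx[m]
    ok=np.ones(len(z),bool)
    for _ in range(5):
        c=np.polyfit(l[ok],z[ok],1); ok=abs(np.polyval(c,l)-z)<8
    return np.degrees(np.arctan(c[0])).round(1),c[1].round(1),ok.sum()
E
python3 - <<'E'
from k import *
for n in('side','top'):
    shot(n,n+'2'); W=np.load(n+'2.npz')['W']
    print(n,[(o,tilt(o,W)) for o in('blue','green','red','yel')])
E
```

```text
side [('blue', (np.float64(0.1), np.float64(35.8), np.int64(300))), ('green', (np.float64(0.3), np.float64(35.7), np.int64(382))), ('red', (np.float64(-0.0), np.float64(35.8), np.int64(551))), ('yel', (np.float64(0.0), np.float64(35.7), np.int64(796)))]Traceback (most recent call last):
  File "<stdin>", line 4, in <module>
  File "k.py", line 27, in tilt
    c=np.polyfit(l[ok],z[ok],1); ok=abs(np.polyval(c,l)-z)<8
    raise TypeError("expected non-empty vector for x")
TypeError: expected non-empty vector for x
```

Run:
```python
from k import *
im=np.load('side2.npz')['im']; print(project('side',np.array([[.4651,.0082,.0191],[.4651,.0082,.0441],[.4651,.0082,.114]])), project('top',np.array([[.4651,.0082,.0191]])))
b=np.load('top2.npz')['im']
a=np.hstack([cv2.resize(im[110:230,170:290],(400,400),interpolation=cv2.INTER_CUBIC),cv2.resize(b[150:270,200:320],(400,400),interpolation=cv2.INTER_CUBIC)]); cv2.imwrite('pics/s2c.png',a[:,:,::-1])
```

```text
[[232.88058102 198.80716399]
 [232.44440638 191.35830891]
 [231.15335042 169.31005607]] [[254.84468314 219.52159861]]
```

View pics/s2c.png

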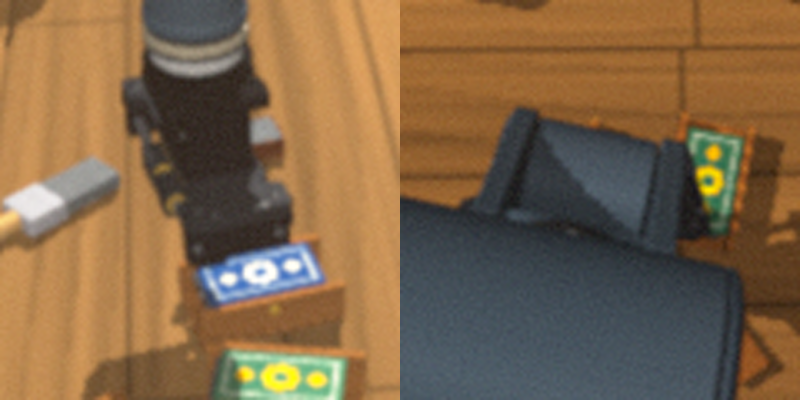

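Run:
```python
from k import *
s=read_state(); R=s['tcp_rot'];p=s['position'];print(p,R.round(3))
for sx in(-1,1):
  for y in (-.095,.095):
    print(sx,y,[project(n,p+R@np.array([sx*.0375,y,-.045])).round(0) for n in('side','top')])
for q in ((240,183),(225,183),(250,170)):
    W=np.load('side2.npz')['W'][q[1],q[0]]; print(q,W.round(3), (R.T@(W-p)).round(3))
W=np.load('side2.npz')['W']; r=(W-p)@R   # points in tool frame
m=(abs(r[...,0])<.06)&(abs(r[...,1])<.12)&(r[...,2]<-.02)&(r[...,2]>-.12)
print(m.sum(), np.percentile(r[m],[1,10,50,90,99],axis=0).round(3))
m=(abs(r[...,0])<.03)&(abs(r[...,1])<.03)&(r[...,2]<.06)&(r[...,2]>-.045); print(m.sum()); print(r[m][::20].round(3)[:20])
```

```text
[0.46512233 0.00823038 0.04419222] [[-0.972 -0.233 -0.   ]
 [-0.233  0.972 -0.   ]
 [ 0.     0.    -1.   ]]
-1 -0.095 [array([258., 197.]), array([284., 197.])]
-1 0.095 [array([235., 154.]), array([219., 213.])]
1 -0.095 [array([227., 204.]), array([291., 222.])]
1 0.095 [array([208., 159.]), array([225., 239.])]
(240, 183) [ 0.482 -0.077  0.137] [ 0.003 -0.087 -0.092]
(225, 183) [ 0.449 -0.085  0.146] [ 0.038 -0.087 -0.102]
(250, 170) [ 0.506 -0.073  0.169] [-0.021 -0.089 -0.125]
649 [[-0.035 -0.098 -0.12 ]
 [-0.025 -0.095 -0.117]
 [ 0.025 -0.086 -0.102]
 [ 0.038  0.066 -0.087]
 [ 0.039  0.082 -0.083]]
376
[[-0.026  0.02   0.008]
 [-0.021  0.012  0.007]
 [-0.02   0.009  0.008]
 [-0.019  0.006  0.008]
 [-0.013  0.006  0.01 ]
 [-0.01   0.002  0.009]
 [-0.006 -0.001  0.01 ]
 [-0.002 -0.006  0.008]
 [ 0.004 -0.007  0.009]
 [ 0.009 -0.006  0.012]
 [ 0.009  0.028  0.042]
 [ 0.02   0.03   0.044]
 [-0.019 -0.028  0.009]
 [-0.004 -0.026  0.009]
 [ 0.004 -0.027  0.009]
 [ 0.026  0.015  0.044]
 [ 0.024  0.004  0.043]
 [ 0.024 -0.006  0.045]
 [ 0.025 -0.019  0.044]]
```

Call:
apply_moves(
  rows=[
    {"x": 0, "y": 0, "z": 2, "rx": 0, "ry": 0, "rz": 0, "claw": 255},
    {"x": 0, "y": 0, "z": 4, "rx": 0, "ry": 0, "rz": 0, "claw": 255},
    {"x": 0, "y": 0, "z": 6, "rx": 0, "ry": 0, "rz": 0, "claw": 255},
    {"x": 0, "y": 0, "z": 8, "rx": 0, "ry": 0, "rz": 0, "claw": 255},
  ],
)

```text
time_s: 4.0
position: [0.4651, 0.0082, 0.036]
tcp_rot: [[-0.972, -0.233, -0.0], [-0.233, 0.972, 0.0], [0.0, 0.0, -1.0]]
force: [-0.7, 0.4, -0.0]
opening: 0.009
grasp_force: 0.0
```

Run:
```python
from k import *
shot('side','side3')
s=read_state(); R=s['tcp_rot'];p=s['position'];print(p)
W=np.load('side3.npz')['W']; r=(W-p)@R
m=(abs(r[...,0])<.05)&(abs(r[...,1])<.11)&(r[...,2]<-.01)&(r[...,2]>-.12)
print(m.sum(), np.percentile(r[m],[95,99,100],axis=0).round(3)); print(tilt('blue',W))
im=np.load('side3.npz')['im']
a=cv2.resize(im[60:220,160:320],(600,600),interpolation=cv2.INTER_CUBIC);a=cv2.convertScaleAbs(a,alpha=2,beta=20);cv2.imwrite('pics/s3c.png',a[:,:,::-1])
```

```text
[0.46499884 0.00822569 0.03584047]
646 [[ 0.038  0.077 -0.084]
 [ 0.039  0.08  -0.015]
 [ 0.039  0.09  -0.012]]
(np.float64(0.0), np.float64(35.8), np.int64(253))
```

View pics/s3c.png

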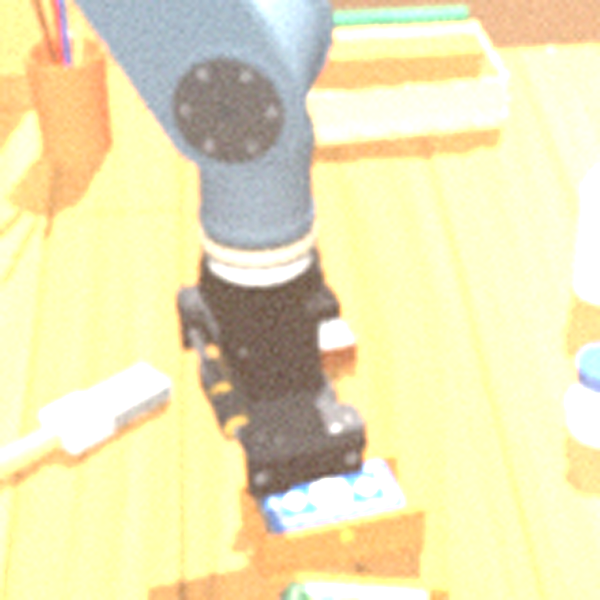

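Call:
apply_moves(
  rows=[
    {"x": 0, "y": 0, "z": 3, "rx": 0, "ry": 0, "rz": 0, "claw": 255},
    {"x": 0, "y": 0, "z": 6, "rx": 0, "ry": 0, "rz": 0, "claw": 255},
    {"x": 0, "y": 0, "z": 9, "rx": 0, "ry": 0, "rz": 0, "claw": 255},
    {"x": 0, "y": 0, "z": 11, "rx": 0, "ry": 0, "rz": 0, "claw": 255},
    {"x": 0, "y": 0, "z": 12, "rx": 0, "ry": 0, "rz": 0, "claw": 255},
  ],
)

```text
time_s: 4.68
position: [0.4651, 0.0082, 0.024]
tcp_rot: [[-0.972, -0.233, -0.0], [-0.233, 0.972, 0.0], [0.0, 0.0, -1.0]]
force: [-0.6, 1.0, 0.6]
opening: 0.004
grasp_force: 0.0
```

Call:
apply_moves(
  rows=[
    {"x": 0, "y": 0, "z": 1, "rx": 0, "ry": 0, "rz": 0, "claw": 255},
    {"x": 0, "y": 0, "z": 2, "rx": 0, "ry": 0, "rz": 0, "claw": 255},
    {"x": 0, "y": 0, "z": 3, "rx": 0, "ry": 0, "rz": 0, "claw": 255},
  ],
)

```text
time_s: 5.05
position: [0.4648, 0.0083, 0.0212]
tcp_rot: [[-0.972, -0.233, -0.0], [-0.233, 0.972, 0.0], [0.0, 0.0, -1.0]]
force: [-1.4, -1.5, 1.5]
opening: 0.007
grasp_force: 0.7
```

Call:
apply_moves(
  rows=[
    {"x": 0, "y": 0, "z": 2, "rx": 0, "ry": 0, "rz": 0, "claw": 255},
    {"x": 0, "y": 0, "z": 4, "rx": 0, "ry": 0, "rz": 0, "claw": 255},
    {"x": 0, "y": 0, "z": 6, "rx": 0, "ry": 0, "rz": 0, "claw": 255},
  ],
)

```text
time_s: 5.42
position: [0.4647, 0.0083, 0.015]
tcp_rot: [[-0.972, -0.233, -0.001], [-0.233, 0.972, 0.0], [0.001, 0.0, -1.0]]
force: [-1.0, -0.3, 1.1]
opening: 0.003
grasp_force: 1.0
```

Run:
```python
from k import *
shot('side','side4'); W=np.load('side4.npz')['W']; print(tilt('blue',W))
```

```text
(np.float64(16.0), np.float64(36.5), np.int64(111))
```

Call:
apply_moves(
  rows=[
    {"x": 0, "y": 0, "z": 2, "rx": 0, "ry": 0, "rz": 0, "claw": 255},
    {"x": 0, "y": 0, "z": 4, "rx": 0, "ry": 0, "rz": 0, "claw": 255},
    {"x": 0, "y": 0, "z": 5, "rx": 0, "ry": 0, "rz": 0, "claw": 255},
    {"x": 0, "y": 0, "z": 6, "rx": 0, "ry": 0, "rz": 0, "claw": 255},
    {"x": 0, "y": 0, "z": 7, "rx": 0, "ry": 0, "rz": 0, "claw": 255},
  ],
)

```text
time_s: 6.1
position: [0.4652, 0.0083, 0.0091]
tcp_rot: [[-0.972, -0.233, 0.001], [-0.233, 0.972, -0.0], [-0.001, -0.0, -1.0]]
force: [-4.4, 0.2, 17.7]
opening: 0.008
grasp_force: 8.6
```

Run:
```python
from k import *
shot('side','side5'); W=np.load('side5.npz')['W']; print(tilt('blue',W))
rows(pose('green',-40,0,80),pose('green',-40,0,-20))
```

```text
(np.float64(25.4), np.float64(37.3), np.int64(68))
t 6.15 p [465.2   8.3   9.2] F [-3.4  1.1 14. ] open 0.008 gf 7.1 j [ -13.   40.  113.    0.   27. -116.]
xyz [  19.  -103.2  -95.8] r [-0.    0.01  4.12] dist 142.0
xyz [  19.1 -103.2    4.2] r [-0.    0.01  4.12] dist 105.0
```

Call:
apply_moves(
  rows=[
    {"x": 0, "y": 0, "z": -60, "rx": 0, "ry": 0, "rz": 0, "claw": 255},
    {"x": 19, "y": -103, "z": -60, "rx": 0, "ry": 0, "rz": 4.12, "claw": 255},
    {"x": 19, "y": -103, "z": -60, "rx": 0, "ry": 0, "rz": 4.12, "claw": 255},
    {"x": 19, "y": -103, "z": -60, "rx": 0, "ry": 0, "rz": 4.12, "claw": 255},
    {"x": 19, "y": -103, "z": -60, "rx": 0, "ry": 0, "rz": 4.12, "claw": 255},
    {"x": 19, "y": -103, "z": -60, "rx": 0, "ry": 0, "rz": 4.12, "claw": 255},
    {"x": 19, "y": -103, "z": -20, "rx": 0, "ry": 0, "rz": 4.12, "claw": 255},
    {"x": 19, "y": -103, "z": -20, "rx": 0, "ry": 0, "rz": 4.12, "claw": 255},
  ],
)

```text
time_s: 7.15
position: [0.4689, -0.095, 0.0265]
tcp_rot: [[-0.981, 0.193, -0.005], [0.193, 0.981, 0.002], [0.005, 0.001, -1.0]]
force: [0.2, -0.3, 0.4]
opening: 0.002
grasp_force: 0.0
```

```bash
sed -i 's/ahead=25)/ahead=-12.7)/' k.py
python3 - <<'E'
from k import *
shot('side','side6'); W=np.load('side6.npz')['W']; print(tilt('blue',W))
rows(pose('green',-40,0,35),pose('green',-40,0,22))
E
```

```text
(np.float64(24.1), np.float64(38.3), np.int64(92))
t 7.2 p [469.8 -95.4  27.6] F [-0.7  0.1  0.4] open 0.006 gf 0.0 j [ -25.   38.  111.    0.   32. -104.]
xyz [-1.2 -0.9  5.3] r [ 0.01 -0.03  0.01] dist 5.0
xyz [-1.2 -0.9 18.3] r [ 0.01 -0.03  0.01] dist 18.0
```

Call:
apply_moves(
  rows=[
    {"x": -1, "y": -1, "z": 4, "rx": 0, "ry": 0, "rz": 0, "claw": 255},
    {"x": -1, "y": -1, "z": 8, "rx": 0, "ry": 0, "rz": 0, "claw": 255},
    {"x": -1, "y": -1, "z": 12, "rx": 0, "ry": 0, "rz": 0, "claw": 255},
    {"x": -1, "y": -1, "z": 15, "rx": 0, "ry": 0, "rz": 0, "claw": 255},
    {"x": -1, "y": -1, "z": 17, "rx": 0, "ry": 0, "rz": 0, "claw": 255},
    {"x": -1, "y": -1, "z": 18, "rx": 0, "ry": 0, "rz": 0, "claw": 255},
  ],
)

```text
time_s: 7.95
position: [0.4713, -0.0975, 0.0102]
tcp_rot: [[-0.981, 0.195, -0.0], [0.195, 0.981, 0.0], [0.0, 0.0, -1.0]]
force: [-2.5, 1.2, 6.6]
opening: 0.007
grasp_force: 3.4
```

Run:
```python
from k import *
rows(pose('red',-40,0,82),pose('red',-40,0,42),pose('red',-40,0,22))
```

```text
t 7.95 p [471.3 -97.5  10.2] F [-2.5  1.2  6.6] open 0.007 gf 3.4 j [ -25.   40.  111.   -0.   29. -104.]
xyz [ -13.9 -142.4  -59.2] r [ 0.   -0.   -0.02] dist 155.0
xyz [ -13.9 -142.4  -19.2] r [ 0.   -0.   -0.02] dist 144.0
xyz [ -13.9 -142.4    0.8] r [ 0.   -0.   -0.02] dist 143.0
```

Call:
apply_moves(
  rows=[
    {"x": 0, "y": 0, "z": 1, "rx": 0, "ry": 0, "rz": 0, "claw": 255},
    {"x": 0, "y": 0, "z": -60, "rx": 0, "ry": 0, "rz": 0, "claw": 255},
    {"x": -14, "y": -142, "z": -60, "rx": 0, "ry": 0, "rz": 0, "claw": 255},
    {"x": -14, "y": -142, "z": -60, "rx": 0, "ry": 0, "rz": 0, "claw": 255},
    {"x": -14, "y": -142, "z": -60, "rx": 0, "ry": 0, "rz": 0, "claw": 255},
    {"x": -14, "y": -142, "z": -60, "rx": 0, "ry": 0, "rz": 0, "claw": 255},
    {"x": -14, "y": -142, "z": -20, "rx": 0, "ry": 0, "rz": 0, "claw": 255},
    {"x": -14, "y": -142, "z": -20, "rx": 0, "ry": 0, "rz": 0, "claw": 255},
  ],
)

```text
time_s: 8.95
position: [0.4554, -0.2359, 0.0281]
tcp_rot: [[-0.981, 0.193, -0.006], [0.193, 0.981, 0.005], [0.007, 0.004, -1.0]]
force: [-0.3, 0.9, 0.4]
opening: 0.002
grasp_force: 0.0
```

Run:
```python
from k import *
rows(pose('red',-40,0,35),pose('red',-40,0,22))
```

```text
t 8.95 p [ 455.4 -235.9   28.1] F [-0.3  0.9  0.4] open 0.002 gf 0.0 j [ -40.   39.  106.    0.   36. -119.]
xyz [-2.6 -3.6  5.8] r [ 0.04 -0.07 -0.01] dist 7.0
xyz [-2.7 -3.6 18.8] r [ 0.04 -0.07 -0.01] dist 19.0
```

Call:
apply_moves(
  rows=[
    {"x": 0, "y": -0.5, "z": 4, "rx": 0, "ry": 0, "rz": 0, "claw": 255},
    {"x": 0, "y": -0.5, "z": 8, "rx": 0, "ry": 0, "rz": 0, "claw": 255},
    {"x": 0, "y": -0.5, "z": 12, "rx": 0, "ry": 0, "rz": 0, "claw": 255},
    {"x": 0, "y": -0.5, "z": 16, "rx": 0, "ry": 0, "rz": 0, "claw": 255},
    {"x": 0, "y": -0.5, "z": 19, "rx": 0, "ry": 0, "rz": 0, "claw": 255},
    {"x": 0, "y": -0.5, "z": 20, "rx": 0, "ry": 0, "rz": 0, "claw": 255},
    {"x": 0, "y": -0.5, "z": 20.5, "rx": 0, "ry": 0, "rz": 0, "claw": 255},
  ],
)

```text
time_s: 9.82
position: [0.4571, -0.2397, 0.0099]
tcp_rot: [[-0.981, 0.195, -0.001], [0.195, 0.981, 0.001], [0.001, 0.001, -1.0]]
force: [-2.4, 1.1, 7.2]
opening: 0.003
grasp_force: 3.6
```

Run:
```python
from k import *
rows(pose('yel',-40,0,82),pose('yel',-40,0,42),pose('yel',-40,0,22))
```

```text
t 9.82 p [ 457.1 -239.7    9.9] F [-2.4  1.1  7.2] open 0.003 gf 3.6 j [ -40.   41.  106.    0.   33. -119.]
xyz [ -34.5 -128.8  -59.5] r [ 0.   -0.01 -0.32] dist 146.0
xyz [ -34.5 -128.8  -19.5] r [ 0.   -0.01 -0.32] dist 135.0
xyz [ -34.5 -128.9    0.5] r [ 0.   -0.01 -0.32] dist 133.0
```

Call:
apply_moves(
  rows=[
    {"x": 0, "y": 0, "z": 1, "rx": 0, "ry": 0, "rz": 0, "claw": 255},
    {"x": 0, "y": 0, "z": -60, "rx": 0, "ry": 0, "rz": 0, "claw": 255},
    {"x": -34, "y": -129, "z": -60, "rx": 0, "ry": 0, "rz": -0.32, "claw": 255},
    {"x": -34, "y": -129, "z": -60, "rx": 0, "ry": 0, "rz": -0.32, "claw": 255},
    {"x": -34, "y": -129, "z": -60, "rx": 0, "ry": 0, "rz": -0.32, "claw": 255},
    {"x": -34, "y": -129, "z": -60, "rx": 0, "ry": 0, "rz": -0.32, "claw": 255},
    {"x": -34, "y": -129, "z": -20, "rx": 0, "ry": 0, "rz": -0.32, "claw": 255},
    {"x": -34, "y": -129, "z": -20, "rx": 0, "ry": 0, "rz": -0.32, "claw": 255},
    {"x": -34, "y": -129, "z": -16, "rx": 0, "ry": 0, "rz": -0.32, "claw": 255},
    {"x": -34, "y": -129, "z": -12, "rx": 0, "ry": 0, "rz": -0.32, "claw": 255},
  ],
)

```text
time_s: 11.08
position: [0.4663, -0.3732, 0.0228]
tcp_rot: [[-0.987, 0.161, 0.001], [0.161, 0.987, -0.001], [-0.001, -0.001, -1.0]]
force: [-1.3, 0.3, 2.7]
opening: 0.006
grasp_force: 1.1
```

Call:
apply_moves(
  rows=[
    {"x": 0, "y": 0, "z": 4, "rx": 0, "ry": 0, "rz": 0, "claw": 255},
    {"x": 0, "y": 0, "z": 8, "rx": 0, "ry": 0, "rz": 0, "claw": 255},
    {"x": 0, "y": 0, "z": 11, "rx": 0, "ry": 0, "rz": 0, "claw": 255},
    {"x": 0, "y": 0, "z": 12, "rx": 0, "ry": 0, "rz": 0, "claw": 255},
    {"x": 0, "y": 0, "z": 12.5, "rx": 0, "ry": 0, "rz": 0, "claw": 255},
  ],
)

```text
time_s: 11.7
position: [0.4656, -0.3731, 0.0097]
tcp_rot: [[-0.987, 0.162, -0.0], [0.162, 0.987, 0.0], [0.0, 0.0, -1.0]]
force: [-3.5, 1.9, 7.3]
opening: 0.003
grasp_force: 4.0
```

Run:
```python
from k import *
rows(pose('yel',-40,0,82),pose('yel',-40,0,22))
```

```text
t 11.7 p [ 465.6 -373.1    9.7] F [-3.5  1.9  7.3] open 0.003 gf 4.0 j [ -49.   44.   94.   -0.   42. -130.]
xyz [ -0.3   0.3 -59.6] r [ 0. -0. -0.] dist 60.0
xyz [-0.3  0.3  0.4] r [ 0. -0. -0.] dist 1.0
```

```bash
cat >> k.py <<'E'
A=.45
def grasp(obj,s=32,n=2.5,back=0,ly=0):
    n=n+back; return pose(obj,s*np.cos(A)-n*np.sin(A),ly,26+s*np.sin(A)+n*np.cos(A),np.degrees(A))
E
python3 - <<'E'
from k import *
rows(grasp('yel',back=80))
E
```

```text
t 11.7 p [ 465.6 -373.1    9.7] F [-3.5  1.9  7.3] open 0.003 gf 4.0 j [ -49.   44.   94.   -0.   42. -130.]
xyz [-38.7   0.3 -93.1] r [ 0.  -4.3 -0. ] dist 101.0
```

Call:
apply_moves(
  rows=[
    {"x": 0, "y": 0, "z": 1, "rx": 0, "ry": 0, "rz": 0, "claw": 255},
    {"x": 0, "y": 0, "z": -60, "rx": 0, "ry": 0, "rz": 0, "claw": 255},
    {"x": 0, "y": 0, "z": -93, "rx": 0, "ry": 0, "rz": 0, "claw": 0},
    {"x": -38.7, "y": 0, "z": -93, "rx": 0, "ry": -4.3, "rz": 0, "claw": 0},
    {"x": -38.7, "y": 0, "z": -93, "rx": 0, "ry": -4.3, "rz": 0, "claw": 0},
    {"x": -38.7, "y": 0, "z": -93, "rx": 0, "ry": -4.3, "rz": 0, "claw": 0},
    {"x": -38.7, "y": 0, "z": -93, "rx": 0, "ry": -4.3, "rz": 0, "claw": 0},
    {"x": -38.7, "y": 0, "z": -93, "rx": 0, "ry": -4.3, "rz": 0, "claw": 0},
    {"x": -38.7, "y": 0, "z": -93, "rx": 0, "ry": -4.3, "rz": 0, "claw": 0},
  ],
)

```text
time_s: 12.82
position: [0.5146, -0.3799, 0.1111]
tcp_rot: [[-0.898, 0.17, 0.405], [0.154, 0.985, -0.073], [-0.412, -0.003, -0.911]]
force: [0.2, -0.2, 0.9]
opening: 0.72
grasp_force: 0.0
```

Run:
```python
from k import *
shot('side','side7');shot('top','top7')
W=np.load('side7.npz')['W']
for o in('blue','green','red','yel'):print(o,tilt(o,W))
rows(grasp('yel',back=80),grasp('yel',back=40),grasp('yel'))
im=np.load('side7.npz')['im']
a=cv2.convertScaleAbs(cv2.resize(im[130:370,170:350],(450,600),interpolation=cv2.INTER_CUBIC),alpha=1.4,beta=15);cv2.imwrite('pics/s7c.png',a[:,:,::-1])
# body position in tool frame
s=read_state(); r=(W-s['position'])@s['tcp_rot']
m=(abs(r[...,0])<.06)&(abs(r[...,1])<.11)&(r[...,2]<-.05)&(r[...,2]>-.13)
print(m.sum(),np.percentile(r[m],[1,10,50,90,95,99],axis=0).round(3))
tip=s['position']+s['tcp_rot']@np.array([0,0,-.0127]); e=s['tcp_rot'][:,1]*.0435
for q in (tip-e,tip+e,tip): print(((project('side',q)-[170,130])*2.5).round(0))
```

```text
blue (np.float64(25.7), np.float64(37.6), np.int64(318))
green (np.float64(-34.3), np.float64(73.3), np.int64(31))
red (np.float64(17.4), np.float64(39.9), np.int64(67))
yel (np.float64(24.8), np.float64(36.7), np.int64(749))
t 12.93 p [ 514.4 -379.6  110.9] F [-0.  -0.6 -0.5] open 0.81 gf 0.0 j [ -55.   34.  103.   35.   30. -164.]
xyz [12.9 -1.2  3.1] r [-0.06 -0.25 -0.07] dist 13.0
xyz [11.9 -1.  43.1] r [-0.06 -0.25 -0.07] dist 45.0
xyz [10.8 -0.7 83.1] r [-0.06 -0.25 -0.07] dist 84.0
3247 [[-0.038 -0.097 -0.129]
 [-0.037 -0.094 -0.125]
 [-0.021 -0.06  -0.119]
 [ 0.019  0.068 -0.091]
 [ 0.026  0.078 -0.086]
 [ 0.034  0.089 -0.065]]
[237. 466.]
[244. 364.]
[241. 412.]
```

View pics/s7c.png

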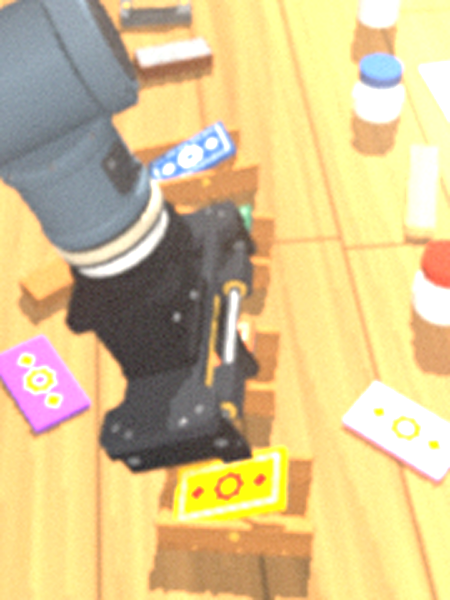

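Call:
apply_moves(
  rows=[
    {"x": 0, "y": 0, "z": -15, "rx": 0, "ry": 0, "rz": 15, "claw": 0},
    {"x": 0, "y": 0, "z": -15, "rx": 0, "ry": 0, "rz": 15, "claw": 0},
    {"x": 0, "y": 0, "z": -15, "rx": 0, "ry": 0, "rz": 15, "claw": 0},
    {"x": 0, "y": 0, "z": -15, "rx": 0, "ry": 0, "rz": 15, "claw": 0},
    {"x": 0, "y": 0, "z": -15, "rx": 0, "ry": 0, "rz": 15, "claw": 0},
    {"x": 0, "y": 0, "z": -15, "rx": 0, "ry": 0, "rz": 15, "claw": 0},
    {"x": 0, "y": 0, "z": -15, "rx": 0, "ry": 0, "rz": 15, "claw": 0},
    {"x": 0, "y": 0, "z": -15, "rx": 0, "ry": 0, "rz": 15, "claw": 0},
    {"x": 0, "y": 0, "z": -15, "rx": 0, "ry": 0, "rz": 15, "claw": 0},
  ],
)

```text
time_s: 14.05
position: [0.508, -0.3783, 0.1246]
tcp_rot: [[0.174, 0.898, 0.405], [0.985, -0.158, -0.072], [-0.001, 0.412, -0.911]]
force: [0.3, 0.4, 0.7]
opening: 1.004
grasp_force: 0.0
```

Call:
apply_moves(
  rows=[
    {"x": 0, "y": 0, "z": 0, "rx": 0, "ry": 0, "rz": 15, "claw": 0},
    {"x": 0, "y": 0, "z": 0, "rx": 0, "ry": 0, "rz": 15, "claw": 0},
    {"x": 0, "y": 0, "z": 0, "rx": 0, "ry": 0, "rz": 15, "claw": 0},
    {"x": 0, "y": 0, "z": 0, "rx": 0, "ry": 0, "rz": 15, "claw": 0},
    {"x": 0, "y": 0, "z": 0, "rx": 0, "ry": 0, "rz": 15, "claw": 0},
    {"x": 0, "y": 0, "z": 0, "rx": 0, "ry": 0, "rz": 15, "claw": 0},
    {"x": 0, "y": 0, "z": 0, "rx": 0, "ry": 0, "rz": 15, "claw": 0},
    {"x": 0, "y": 0, "z": 0, "rx": 0, "ry": 0, "rz": 15, "claw": 0},
    {"x": 0, "y": 0, "z": 0, "rx": 0, "ry": 0, "rz": 15, "claw": 0},
    {"x": 0, "y": 0, "z": 0, "rx": 0, "ry": 0, "rz": 15, "claw": 0},
  ],
)

```text
time_s: 15.3
position: [0.508, -0.3784, 0.1246]
tcp_rot: [[0.898, -0.171, 0.405], [-0.155, -0.985, -0.072], [0.412, 0.002, -0.911]]
force: [0.3, -0.5, 0.5]
opening: 1.002
grasp_force: 0.0
```

```bash
sed -i 's/b=np.array.*/b=np.diag([1.,-1,-1])/' k.py
python3 - <<'E'
from k import *
W=np.load('top7.npz')['W']
for o in('blue','green','red'):
    try: print(o,tilt(o,W))
    except Exception as e: print(e)
rows(grasp('yel',back=80),grasp('yel',back=40),grasp('yel'))
E
```

```text
blue (np.float64(25.1), np.float64(37.4), np.int64(358))
green (np.float64(25.5), np.float64(37.5), np.int64(356))
red (np.float64(25.6), np.float64(37.6), np.int64(363))
t 15.3 p [ 508.  -378.4  124.6] F [ 0.3 -0.5  0.5] open 1.002 gf 0.0 j [-55.  32. 103.  34.  32.  17.]
xyz [-12.6   1.3  18.2] r [ 0.06  0.25 -0.07] dist 22.0
xyz [-11.5   1.1  58.2] r [ 0.06  0.25 -0.07] dist 59.0
xyz [-10.5   0.8  98.2] r [ 0.06  0.25 -0.07] dist 99.0
```

Call:
apply_moves(
  rows=[
    {"x": -12, "y": 1, "z": 30, "rx": 0.06, "ry": 0.25, "rz": -0.07, "claw": 0},
    {"x": -11.5, "y": 1, "z": 58, "rx": 0.06, "ry": 0.25, "rz": -0.07, "claw": 0},
    {"x": -11.5, "y": 1, "z": 58, "rx": 0.06, "ry": 0.25, "rz": -0.07, "claw": 0},
    {"x": -11.5, "y": 1, "z": 58, "rx": 0.06, "ry": 0.25, "rz": -0.07, "claw": 0},
  ],
)

```text
time_s: 15.8
position: [0.5209, -0.3819, 0.0675]
tcp_rot: [[0.888, -0.163, 0.43], [-0.146, -0.987, -0.071], [0.436, -0.0, -0.9]]
force: [0.3, -0.1, -0.1]
opening: 0.995
grasp_force: 0.0
```

Run:
```python
from k import *
rows(grasp('yel'))
im,d=shot('side','side8')
a=cv2.convertScaleAbs(cv2.resize(im[240:360,190:340],(750,600),interpolation=cv2.INTER_CUBIC),alpha=1.3,beta=15);cv2.imwrite('pics/s8c.png',a[:,:,::-1])
```

```text
t 15.8 p [ 520.9 -381.9   67.5] F [ 0.3 -0.1 -0.1] open 0.995 gf 0.0 j [-55.  39. 104.  46.  26.   5.]
xyz [-0.2 -0.  40.8] r [ 0.   -0.01 -0.01] dist 41.0
```

View pics/s8c.png

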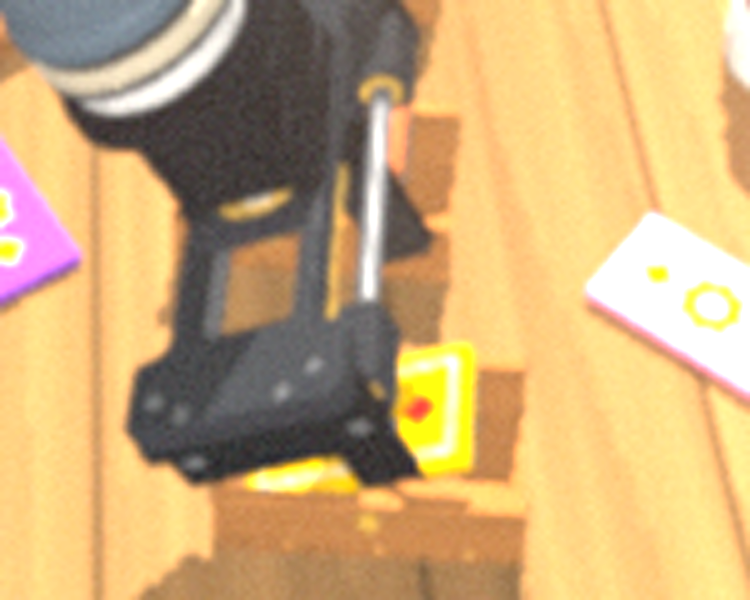

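Run:
```python
from k import *
s=read_state(); W=np.load('side8.npz')['W']; r=(W-s['position'])@s['tcp_rot']*1e3
m=(abs(r[...,0])<14)&(r[...,1]>40)&(r[...,1]<62)&(r[...,2]>-80)&(r[...,2]<15)
v,u=np.nonzero(m)
print(m.sum(),np.percentile(r[m],[1,5,50,90,95,99],axis=0).round(0))
for t in r[m][::12]: print(t.round(0),end=' ')
```

```text
107 [[-11.  45. -35.]
 [-10.  49. -34.]
 [  2.  53. -23.]
 [ 10.  54. -14.]
 [ 11.  54. -13.]
 [ 11.  55. -12.]]
[  9.  46. -25.] [  9.  45. -17.] [ 10.  51. -24.] [  4.  52. -25.] [ -3.  54. -27.] [ -9.  54. -26.] [ 10.  52. -16.] [  6.  54. -17.] [  0.  53. -14.]
```

Call:
apply_moves(
  rows=[
    {"x": 0, "y": 0, "z": 20, "rx": 0, "ry": 0, "rz": 0, "claw": 0},
    {"x": 0, "y": 0, "z": 33, "rx": 0, "ry": 0, "rz": 0, "claw": 0},
    {"x": 0, "y": 0, "z": 38, "rx": 0, "ry": 0, "rz": 0, "claw": 0},
    {"x": 0, "y": 0, "z": 41, "rx": 0, "ry": 0, "rz": 0, "claw": 0},
    {"x": 0, "y": 0, "z": 41, "rx": 0, "ry": 0, "rz": 0, "claw": 0},
  ],
)

```text
time_s: 16.48
position: [0.5383, -0.3846, 0.0302]
tcp_rot: [[0.888, -0.163, 0.43], [-0.148, -0.987, -0.07], [0.435, -0.001, -0.9]]
force: [-0.4, -0.7, 0.1]
opening: 1.002
grasp_force: 0.0
```

Call:
apply_moves(
  rows=[
    {"x": 0, "y": 0, "z": 0, "rx": 0, "ry": 0, "rz": 0, "claw": 255},
    {"x": 0, "y": 0, "z": 0, "rx": 0, "ry": 0, "rz": 0, "claw": 255},
    {"x": 0, "y": 0, "z": 0, "rx": 0, "ry": 0, "rz": 0, "claw": 255},
    {"x": 0, "y": 0, "z": 0, "rx": 0, "ry": 0, "rz": 0, "claw": 255},
    {"x": 0, "y": 0, "z": 0, "rx": 0, "ry": 0, "rz": 0, "claw": 255},
    {"x": 0, "y": 0, "z": 0, "rx": 0, "ry": 0, "rz": 0, "claw": 255},
    {"x": 0, "y": 0, "z": 0, "rx": 0, "ry": 0, "rz": 0, "claw": 255},
  ],
)

```text
time_s: 17.35
position: [0.5383, -0.3846, 0.0301]
tcp_rot: [[0.888, -0.164, 0.43], [-0.148, -0.987, -0.07], [0.435, -0.001, -0.9]]
force: [-0.2, 0.3, -0.7]
opening: 0.57
grasp_force: 30.0
```

Run:
```python
from k import *
rows(grasp('yel',back=80),pose('stand',32,0,120))
```

```text
t 17.35 p [ 538.3 -384.6   30.1] F [-0.2  0.3 -0.7] open 0.57 gf 30.0 j [-54.  43. 102.  50.  23.   1.]
xyz [  0.2   0.  -80.6] r [-0.   -0.   -0.02] dist 81.0
xyz [ -69.8 -611.2 -118.8] r [ 0.82 -4.25 -3.62] dist 627.0
```

Call:
apply_moves(
  rows=[
    {"x": 0, "y": 0, "z": -30, "rx": 0, "ry": 0, "rz": 0, "claw": 255},
    {"x": 0, "y": 0, "z": -80, "rx": 0, "ry": 0, "rz": 0, "claw": 255},
    {"x": -70, "y": -611, "z": -119, "rx": 0.82, "ry": -4.25, "rz": -3.62, "claw": 255},
    {"x": -70, "y": -611, "z": -119, "rx": 0.82, "ry": -4.25, "rz": -3.62, "claw": 255},
    {"x": -70, "y": -611, "z": -119, "rx": 0.82, "ry": -4.25, "rz": -3.62, "claw": 255},
    {"x": -70, "y": -611, "z": -119, "rx": 0.82, "ry": -4.25, "rz": -3.62, "claw": 255},
    {"x": -70, "y": -611, "z": -119, "rx": 0.82, "ry": -4.25, "rz": -3.62, "claw": 255},
    {"x": -70, "y": -611, "z": -119, "rx": 0.82, "ry": -4.25, "rz": -3.62, "claw": 255},
    {"x": -70, "y": -611, "z": -119, "rx": 0.82, "ry": -4.25, "rz": -3.62, "claw": 255},
    {"x": -70, "y": -611, "z": -119, "rx": 0.82, "ry": -4.25, "rz": -3.62, "claw": 255},
  ],
)

```text
time_s: 18.6
position: [0.5208, 0.1154, 0.1063]
tcp_rot: [[0.976, 0.219, 0.0], [0.219, -0.976, 0.0], [0.0, -0.0, -1.0]]
force: [1.1, -0.6, -1.3]
opening: 0.569
grasp_force: 30.0
```

Run:
```python
from k import *
rows(pose('stand',32,0,120),pose('stand',32,0,60))
```

```text
t 18.6 p [520.8 115.4 106.3] F [ 1.1 -0.6 -1.3] open 0.569 gf 30.0 j [  0.  32. 101.   0.  47.  78.]
xyz [  30.9 -117.7   -1. ] r [-0.   -0.   -0.01] dist 122.0
xyz [  30.9 -117.7   59. ] r [-0.   -0.   -0.01] dist 135.0
```

Call:
apply_moves(
  rows=[
    {"x": 29, "y": -110, "z": 0, "rx": 0, "ry": 0, "rz": 0, "claw": 255},
    {"x": 29, "y": -110, "z": 0, "rx": 0, "ry": 0, "rz": 0, "claw": 255},
    {"x": 29, "y": -110, "z": 40, "rx": 0, "ry": 0, "rz": 0, "claw": 255},
    {"x": 29, "y": -110, "z": 59, "rx": 0, "ry": 0, "rz": 0, "claw": 255},
    {"x": 29, "y": -110, "z": 59, "rx": 0, "ry": 0, "rz": 0, "claw": 255},
    {"x": 29, "y": -110, "z": 59, "rx": 0, "ry": 0, "rz": 0, "claw": 255},
  ],
)

```text
time_s: 19.35
position: [0.5257, 0.2271, 0.0478]
tcp_rot: [[0.976, 0.219, 0.001], [0.219, -0.976, 0.0], [0.001, -0.0, -1.0]]
force: [-1.0, -0.1, -0.4]
opening: 0.57
grasp_force: 30.0
```

Run:
```python
from k import *
rows(pose('stand',32,0,60),pose('stand',32,0,19.5))
for n in('side','top'): shot(n,n+'9')
T=np.load('top9.npz')['im'];S=np.load('side9.npz')['im']
z=.0645; c=(.494,.23)
a=np.hstack([rectify(im,n,*c,zz,75,.5) for n,im in(('top',T),('side',S)) for zz in(z,)]+[])
a=cv2.convertScaleAbs(a,alpha=1.4,beta=15);cv2.imwrite('pics/s9c.png',a[:,:,::-1])
```

```text
t 19.35 p [525.7 227.1  47.8] F [-1.  -0.1 -0.4] open 0.57 gf 30.0 j [12. 39. 97.  0. 44. 90.]
xyz [ 1.8 -9.8  0.5] r [-0.   -0.01 -0.01] dist 10.0
xyz [ 1.7 -9.8 41. ] r [-0.   -0.01 -0.01] dist 42.0
```

View pics/s9c.png

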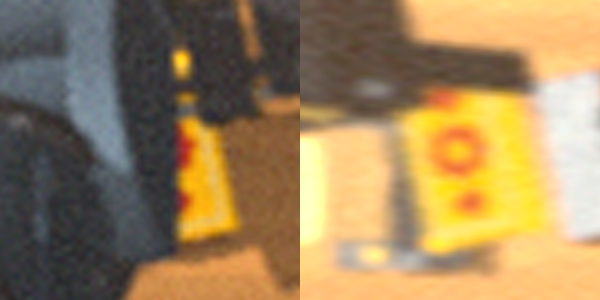

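Call:
apply_moves(
  rows=[
    {"x": 1.7, "y": -9.8, "z": 0, "rx": 0, "ry": 0, "rz": 0, "claw": 255},
    {"x": 1.7, "y": -9.8, "z": 25, "rx": 0, "ry": 0, "rz": 0, "claw": 255},
    {"x": 1.7, "y": -9.8, "z": 33, "rx": 0, "ry": 0, "rz": 0, "claw": 255},
    {"x": 1.7, "y": -9.8, "z": 33, "rx": 0, "ry": 0, "rz": 0, "claw": 255},
  ],
)

```text
time_s: 19.95
position: [0.5242, 0.2371, 0.014]
tcp_rot: [[0.976, 0.219, -0.001], [0.219, -0.976, -0.0], [-0.001, -0.0, -1.0]]
force: [0.4, 0.3, -0.0]
opening: 0.567
grasp_force: 30.0
```

Run:
```python
from k import *
rows(pose('stand',32,0,19.5))
shot('side','side10')
S=np.load('side10.npz')['im']
for z in(.034,.036): print(fitrect([('side',S)],.494,.23,12.7,z,.09,.05))
```

```text
t 19.95 p [524.2 237.1  14. ] F [ 0.4  0.3 -0. ] open 0.567 gf 30.0 j [13. 43. 97.  0. 40. 91.]
xyz [0.9 0.3 7.2] r [-0.    0.01 -0.  ] dist 7.0
(array([ 4.96248746e+02,  2.16437899e+02, -1.54474179e-01]), np.float64(-24.05315589904785))
(array([ 4.96292558e+02,  2.13613046e+02, -1.33614828e-01]), np.float64(-24.25160026550293))
```

Call:
apply_moves(
  rows=[
    {"x": 1, "y": 0.3, "z": 4, "rx": 0, "ry": 0, "rz": 0, "claw": 255},
    {"x": 1, "y": 0.3, "z": 7.3, "rx": 0, "ry": 0, "rz": 0, "claw": 255},
    {"x": 1, "y": 0.3, "z": 7.3, "rx": 0, "ry": 0, "rz": 0, "claw": 255},
    {"x": 1, "y": 0.3, "z": 7.3, "rx": 0, "ry": 0, "rz": 0, "claw": 60},
    {"x": 1, "y": 0.3, "z": 7.3, "rx": 0, "ry": 0, "rz": 0, "claw": 60},
    {"x": 1, "y": 0.3, "z": 7.3, "rx": 0, "ry": 0, "rz": 0, "claw": 60},
    {"x": 1, "y": 0.3, "z": 7.3, "rx": 0, "ry": 0, "rz": 0, "claw": 60},
  ],
)

```text
time_s: 20.88
position: [0.5257, 0.237, 0.007]
tcp_rot: [[0.976, 0.219, 0.0], [0.219, -0.976, 0.0], [0.0, -0.0, -1.0]]
force: [0.8, -0.4, 0.0]
opening: 0.758
grasp_force: 0.0
```

Run:
```python
from k import *
rows(pose('stand',32,0,120),grasp('red',back=80))
```

```text
t 20.88 p [525.7 237.    7. ] F [ 0.8 -0.4  0. ] open 0.758 gf 0.0 j [13. 44. 97.  0. 39. 90.]
xyz [  -0.4   -0.2 -100.3] r [-0. -0. -0.] dist 100.0
xyz [-136.2  465.7  -95.8] r [-0.89  4.23  3.89] dist 495.0
```

Call:
apply_moves(
  rows=[
    {"x": 0, "y": 0, "z": -40, "rx": 0, "ry": 0, "rz": 0, "claw": 0},
    {"x": 0, "y": 0, "z": -96, "rx": 0, "ry": 0, "rz": 0, "claw": 0},
    {"x": -136, "y": 466, "z": -96, "rx": -0.89, "ry": 4.23, "rz": 3.89, "claw": 0},
    {"x": -136, "y": 466, "z": -96, "rx": -0.89, "ry": 4.23, "rz": 3.89, "claw": 0},
    {"x": -136, "y": 466, "z": -96, "rx": -0.89, "ry": 4.23, "rz": 3.89, "claw": 0},
    {"x": -136, "y": 466, "z": -96, "rx": -0.89, "ry": 4.23, "rz": 3.89, "claw": 0},
    {"x": -136, "y": 466, "z": -96, "rx": -0.89, "ry": 4.23, "rz": 3.89, "claw": 0},
    {"x": -136, "y": 466, "z": -96, "rx": -0.89, "ry": 4.23, "rz": 3.89, "claw": 0},
    {"x": -136, "y": 466, "z": -96, "rx": -0.89, "ry": 4.23, "rz": 3.89, "claw": 0},
    {"x": -136, "y": 466, "z": -96, "rx": -0.89, "ry": 4.23, "rz": 3.89, "claw": 0},
  ],
)

```text
time_s: 22.12
position: [0.5089, -0.0297, 0.1013]
tcp_rot: [[0.893, -0.18, 0.414], [-0.168, -0.984, -0.065], [0.418, -0.012, -0.908]]
force: [-1.2, -1.1, 0.3]
opening: 0.999
grasp_force: 0.0
```

Run:
```python
from k import *
rows(grasp('red',back=80),grasp('red',back=40))
for n in('side','top'): shot(n,n+'11')
T=np.load('top11.npz')['im'];S=np.load('side11.npz')['im']
for v in([('top',T)],[('side',S)],[('top',T),('side',S)]): print([x.round(1) for x in fitrect(v,.494,.23,12.7,.026,.09,.05)])
a=np.hstack([rectify(im,n,.49,.28,.026,100,.5) for n,im in(('top',T),('side',S))])
cv2.imwrite('pics/s11c.png',a[:,:,::-1])
```

```text
t 22.12 p [508.9 -29.7 101.3] F [-1.2 -1.1  0.3] open 0.999 gf 0.0 j [-18.  29. 124.  53.   5.  30.]
xyz [ 24.8 216.5   7. ] r [-0.16  0.18  0.06] dist 218.0
xyz [ 25.6 217.2  47. ] r [-0.16  0.18  0.06] dist 224.0
[array([493.7, 230.6,  12.2]), np.float64(-55.1)]
[array([494.9, 222.7,  13.2]), np.float64(-27.7)]
[array([493.6, 230.1,  12.7]), np.float64(-79.8)]
```

View pics/s11c.png

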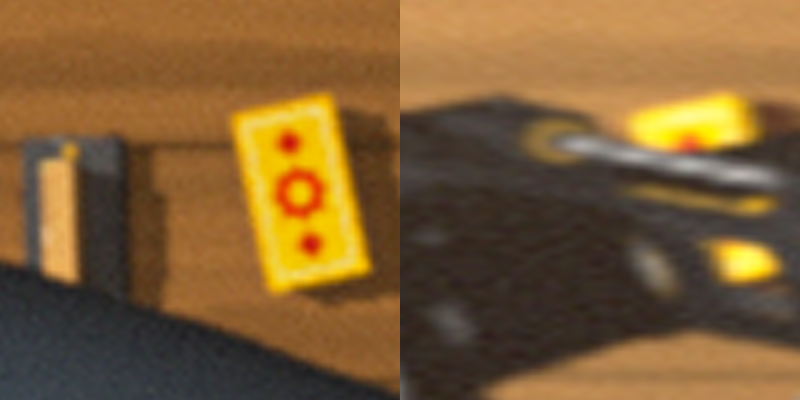

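Call:
apply_moves(
  rows=[
    {"x": 25, "y": 212, "z": 0, "rx": -0.1, "ry": 0.18, "rz": 0.06, "claw": 0},
    {"x": 25, "y": 212, "z": 0, "rx": -0.1, "ry": 0.18, "rz": 0.06, "claw": 0},
    {"x": 25, "y": 212, "z": 0, "rx": -0.1, "ry": 0.18, "rz": 0.06, "claw": 0},
    {"x": 25, "y": 212, "z": 0, "rx": -0.1, "ry": 0.18, "rz": 0.06, "claw": 0},
    {"x": 25, "y": 212, "z": 0, "rx": -0.1, "ry": 0.18, "rz": 0.06, "claw": 0},
    {"x": 25, "y": 212, "z": 0, "rx": -0.1, "ry": 0.18, "rz": 0.06, "claw": 0},
    {"x": 25, "y": 212, "z": 0, "rx": -0.1, "ry": 0.18, "rz": 0.06, "claw": 0},
    {"x": 25, "y": 212, "z": 0, "rx": -0.1, "ry": 0.18, "rz": 0.06, "claw": 0},
  ],
)

```text
time_s: 23.22
position: [0.4928, -0.2401, 0.1089]
tcp_rot: [[0.884, -0.188, 0.427], [-0.172, -0.982, -0.076], [0.434, -0.006, -0.901]]
force: [0.3, 0.0, -0.2]
opening: 1.002
grasp_force: 0.0
```

Run:
```python
from k import *
rows(grasp('red',back=80),grasp('red',back=40),grasp('red'))
```

```text
t 23.23 p [ 492.8 -240.1  108.9] F [ 0.3  0.  -0.2] open 1.002 gf 0.0 j [-47.  29. 118.  54.  19.   5.]
xyz [0.5 6.7 7. ] r [-0.07  0.01  0.01] dist 10.0
xyz [ 0.6  7.  47. ] r [-0.07  0.01  0.01] dist 48.0
xyz [ 0.6  7.2 87. ] r [-0.07  0.01  0.01] dist 87.0
```

Call:
apply_moves(
  rows=[
    {"x": 0.6, "y": 7, "z": 20, "rx": -0.07, "ry": 0, "rz": 0, "claw": 0},
    {"x": 0.6, "y": 7, "z": 55, "rx": -0.07, "ry": 0, "rz": 0, "claw": 0},
    {"x": 0.6, "y": 7, "z": 55, "rx": -0.07, "ry": 0, "rz": 0, "claw": 0},
    {"x": 0.6, "y": 7, "z": 55, "rx": -0.07, "ry": 0, "rz": 0, "claw": 0},
  ],
)

```text
time_s: 23.72
position: [0.5153, -0.2523, 0.06]
tcp_rot: [[0.884, -0.192, 0.426], [-0.173, -0.981, -0.084], [0.434, 0.001, -0.901]]
force: [0.5, -0.2, 1.5]
opening: 0.999
grasp_force: 0.0
```

Run:
```python
from k import *
rows(grasp('red'))
```

```text
t 23.73 p [ 515.3 -252.3   60. ] F [ 0.5 -0.2  1.5] open 0.999 gf 0.0 j [-45.  36. 116.  69.  15. -10.]
xyz [-0.2 -1.  32.4] r [0.01 0.01 0.01] dist 32.0
```

Call:
apply_moves(
  rows=[
    {"x": 0, "y": -1, "z": 15, "rx": 0, "ry": 0, "rz": 0, "claw": 0},
    {"x": 0, "y": -1, "z": 25, "rx": 0, "ry": 0, "rz": 0, "claw": 0},
    {"x": 0, "y": -1, "z": 30, "rx": 0, "ry": 0, "rz": 0, "claw": 0},
    {"x": 0, "y": -1, "z": 32.4, "rx": 0, "ry": 0, "rz": 0, "claw": 0},
    {"x": 0, "y": -1, "z": 32.4, "rx": 0, "ry": 0, "rz": 0, "claw": 0},
  ],
)

```text
time_s: 24.35
position: [0.5296, -0.2551, 0.031]
tcp_rot: [[0.883, -0.194, 0.427], [-0.174, -0.981, -0.086], [0.435, 0.002, -0.9]]
force: [-0.4, 1.1, 1.1]
opening: 1.0
grasp_force: 0.0
```

Call:
apply_moves(
  rows=[
    {"x": 0, "y": 0, "z": 0, "rx": 0, "ry": 0, "rz": 0, "claw": 255},
    {"x": 0, "y": 0, "z": 0, "rx": 0, "ry": 0, "rz": 0, "claw": 255},
    {"x": 0, "y": 0, "z": 0, "rx": 0, "ry": 0, "rz": 0, "claw": 255},
    {"x": 0, "y": 0, "z": 0, "rx": 0, "ry": 0, "rz": 0, "claw": 255},
    {"x": 0, "y": 0, "z": 0, "rx": 0, "ry": 0, "rz": 0, "claw": 255},
    {"x": 0, "y": 0, "z": 0, "rx": 0, "ry": 0, "rz": 0, "claw": 255},
    {"x": 0, "y": 0, "z": 0, "rx": 0, "ry": 0, "rz": 0, "claw": 255},
  ],
)

```text
time_s: 25.22
position: [0.5295, -0.2551, 0.0305]
tcp_rot: [[0.884, -0.194, 0.426], [-0.174, -0.981, -0.085], [0.435, 0.001, -0.901]]
force: [0.2, 0.3, 0.4]
opening: 0.569
grasp_force: 30.0
```

```bash
cat >> k.py <<'E'
P['pile']=(493.8,230.3,12.5)
E
python3 - <<'E'
from k import *
rows(grasp('red'),grasp('red',back=80),pose('pile',32,0,120))
E
```

```text
t 25.23 p [ 529.5 -255.1   30.5] F [0.2 0.3 0.4] open 0.569 gf 30.0 j [-44.  41. 115.  80.  14. -20.]
xyz [-0.5 -1.  -0.4] r [ 0.02  0.   -0.  ] dist 1.0
xyz [ -0.5  -0.8 -80.4] r [ 0.02  0.   -0.  ] dist 80.0
xyz [ -56.1 -482.  -113.1] r [ 0.9  -4.23 -3.87] dist 498.0
```

Call:
apply_moves(
  rows=[
    {"x": 0, "y": 0, "z": -30, "rx": 0, "ry": 0, "rz": 0, "claw": 255},
    {"x": 0, "y": 0, "z": -80, "rx": 0, "ry": 0, "rz": 0, "claw": 255},
    {"x": -56, "y": -482, "z": -113, "rx": 0.9, "ry": -4.23, "rz": -3.87, "claw": 255},
    {"x": -56, "y": -482, "z": -113, "rx": 0.9, "ry": -4.23, "rz": -3.87, "claw": 255},
    {"x": -56, "y": -482, "z": -113, "rx": 0.9, "ry": -4.23, "rz": -3.87, "claw": 255},
    {"x": -56, "y": -482, "z": -113, "rx": 0.9, "ry": -4.23, "rz": -3.87, "claw": 255},
    {"x": -56, "y": -482, "z": -113, "rx": 0.9, "ry": -4.23, "rz": -3.87, "claw": 255},
    {"x": -56, "y": -482, "z": -113, "rx": 0.9, "ry": -4.23, "rz": -3.87, "claw": 255},
    {"x": -56, "y": -482, "z": -113, "rx": 0.9, "ry": -4.23, "rz": -3.87, "claw": 255},
    {"x": -56, "y": -482, "z": -113, "rx": 0.9, "ry": -4.23, "rz": -3.87, "claw": 255},
  ],
)

```text
time_s: 26.48
position: [0.5232, 0.205, 0.1067]
tcp_rot: [[0.976, 0.216, -0.0], [0.216, -0.976, -0.0], [-0.0, -0.0, -1.0]]
force: [1.6, -1.0, -0.2]
opening: 0.568
grasp_force: 29.9
```

Call:
apply_moves(
  rows=[
    {"x": 0, "y": 0, "z": 0, "rx": 0, "ry": 0, "rz": 0, "claw": 255},
  ],
)

```text
time_s: 26.6
position: [0.523, 0.2073, 0.1068]
tcp_rot: [[0.975, 0.223, 0.001], [0.223, -0.975, 0.001], [0.001, -0.001, -1.0]]
force: [-0.0, -0.4, -0.4]
opening: 0.566
grasp_force: 29.9
```

Run:
```python
from k import *
rows(pose('pile',32.5,0,60))
```

```text
t 26.6 p [523.  207.3 106.8] F [-0.  -0.4 -0.4] open 0.566 gf 29.9 j [10. 34. 97.  0. 50. 87.]
xyz [  9.  -28.6  59.5] r [-0.01 -0.01  0.06] dist 67.0
```

Call:
apply_moves(
  rows=[
    {"x": 9, "y": -28.6, "z": 10, "rx": 0, "ry": 0, "rz": 0, "claw": 255},
    {"x": 9, "y": -28.6, "z": 60, "rx": 0, "ry": 0, "rz": 0, "claw": 255},
    {"x": 9, "y": -28.6, "z": 80, "rx": 0, "ry": 0, "rz": 0, "claw": 255},
    {"x": 9, "y": -28.6, "z": 80, "rx": 0, "ry": 0, "rz": 0, "claw": 255},
    {"x": 9, "y": -28.6, "z": 80, "rx": 0, "ry": 0, "rz": 0, "claw": 255},
  ],
)

```text
time_s: 27.22
position: [0.5269, 0.2321, 0.0275]
tcp_rot: [[0.977, 0.215, 0.001], [0.215, -0.977, 0.0], [0.001, 0.0, -1.0]]
force: [0.8, 0.8, -0.4]
opening: 0.567
grasp_force: 29.9
```

Run:
```python
from k import *
rows(pose('pile',32.5,0,25.3))
im,d=shot('side','side12')
# local view rectified at top of the held tile
a=np.hstack([rectify(im,'side',.49,.24,z,75,.5) for z in (.0412,)]);a=cv2.resize(a,(500,500));cv2.imwrite('pics/s12c.png',a[:,:,::-1])
```

```text
t 27.23 p [526.9 232.1  27.5] F [ 0.8  0.8 -0.4] open 0.567 gf 29.9 j [13. 42. 97. -0. 42. 90.]
xyz [-0.3 -5.4 14.9] r [ 0.   -0.01 -0.01] dist 16.0
```

View pics/s12c.png

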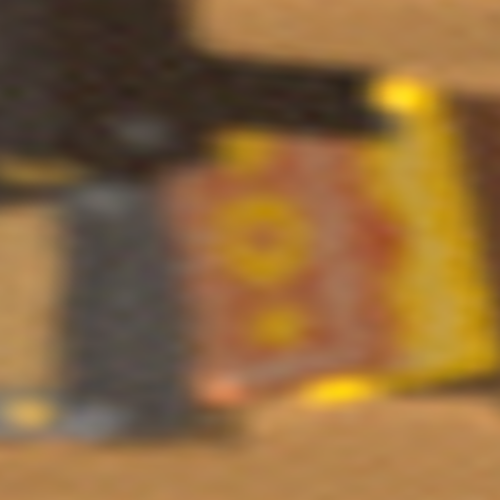

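Call:
apply_moves(
  rows=[
    {"x": 0.2, "y": -5.4, "z": 0, "rx": 0, "ry": 0, "rz": 0, "claw": 255},
    {"x": 0.2, "y": -5.4, "z": 8, "rx": 0, "ry": 0, "rz": 0, "claw": 255},
    {"x": 0.2, "y": -5.4, "z": 12, "rx": 0, "ry": 0, "rz": 0, "claw": 255},
    {"x": 0.2, "y": -5.4, "z": 12, "rx": 0, "ry": 0, "rz": 0, "claw": 255},
  ],
)

```text
time_s: 27.78
position: [0.5247, 0.2381, 0.0143]
tcp_rot: [[0.976, 0.216, -0.001], [0.216, -0.976, -0.0], [-0.001, -0.0, -1.0]]
force: [0.7, -0.2, 0.1]
opening: 0.569
grasp_force: 29.9
```

Run:
```python
from k import *
rows(pose('pile',33,0,25.3))
```

```text
t 27.77 p [524.7 238.1  14.3] F [ 0.7 -0.2  0.1] open 0.569 gf 29.9 j [13. 43. 97.  0. 40. 91.]
xyz [1.1 0.9 1.7] r [-0.    0.01 -0.  ] dist 2.0
```

Call:
apply_moves(
  rows=[
    {"x": 1.1, "y": 0.9, "z": 1, "rx": 0, "ry": 0, "rz": 0, "claw": 255},
    {"x": 1.1, "y": 0.9, "z": 1.7, "rx": 0, "ry": 0, "rz": 0, "claw": 255},
    {"x": 1.1, "y": 0.9, "z": 1.7, "rx": 0, "ry": 0, "rz": 0, "claw": 255},
    {"x": 1.1, "y": 0.9, "z": 1.7, "rx": 0, "ry": 0, "rz": 0, "claw": 60},
    {"x": 1.1, "y": 0.9, "z": 1.7, "rx": 0, "ry": 0, "rz": 0, "claw": 60},
    {"x": 1.1, "y": 0.9, "z": 1.7, "rx": 0, "ry": 0, "rz": 0, "claw": 60},
    {"x": 1.1, "y": 0.9, "z": 1.7, "rx": 0, "ry": 0, "rz": 0, "claw": 60},
  ],
)

```text
time_s: 28.65
position: [0.5265, 0.2375, 0.013]
tcp_rot: [[0.976, 0.216, 0.0], [0.216, -0.976, 0.0], [0.0, -0.0, -1.0]]
force: [-0.7, 0.3, 0.6]
opening: 0.76
grasp_force: 0.0
```

Run:
```python
from k import *
rows(pose('stand',32,0,120),grasp('green',back=80))
```

```text
t 28.65 p [526.5 237.5  13. ] F [-0.7  0.3  0.6] open 0.76 gf 0.0 j [13. 43. 97.  0. 40. 91.]
xyz [ -1.3   0.1 -94.3] r [-0.   -0.   -0.04] dist 94.0
xyz [-91.4 329.5 -89.8] r [-0.89  4.24  3.88] dist 354.0
```

Call:
apply_moves(
  rows=[
    {"x": 0, "y": 0, "z": -40, "rx": 0, "ry": 0, "rz": 0, "claw": 0},
    {"x": 0, "y": 0, "z": -90, "rx": 0, "ry": 0, "rz": 0, "claw": 0},
    {"x": -91.4, "y": 329, "z": -90, "rx": -0.89, "ry": 4.24, "rz": 3.88, "claw": 0},
    {"x": -91.4, "y": 329, "z": -90, "rx": -0.89, "ry": 4.24, "rz": 3.88, "claw": 0},
    {"x": -91.4, "y": 329, "z": -90, "rx": -0.89, "ry": 4.24, "rz": 3.88, "claw": 0},
    {"x": -91.4, "y": 329, "z": -90, "rx": -0.89, "ry": 4.24, "rz": 3.88, "claw": 0},
    {"x": -91.4, "y": 329, "z": -90, "rx": -0.89, "ry": 4.24, "rz": 3.88, "claw": 0},
    {"x": -91.4, "y": 329, "z": -90, "rx": -0.89, "ry": 4.24, "rz": 3.88, "claw": 0},
    {"x": -91.4, "y": 329, "z": -90, "rx": -0.89, "ry": 4.24, "rz": 3.88, "claw": 0},
    {"x": -91.4, "y": 329, "z": -90, "rx": -0.89, "ry": 4.24, "rz": 3.88, "claw": 0},
  ],
)

```text
time_s: 29.9
position: [0.5121, -0.0349, 0.1017]
tcp_rot: [[0.891, -0.184, 0.415], [-0.171, -0.983, -0.068], [0.421, -0.01, -0.907]]
force: [-0.4, -0.9, -0.3]
opening: 1.005
grasp_force: 0.0
```

Call:
apply_moves(
  rows=[
    {"x": 0, "y": 0, "z": 0, "rx": 0, "ry": 0, "rz": 0, "claw": 0},
  ],
)

```text
time_s: 30.02
position: [0.5124, -0.0359, 0.1017]
tcp_rot: [[0.89, -0.188, 0.415], [-0.175, -0.982, -0.069], [0.421, -0.011, -0.907]]
force: [-0.5, 0.2, -0.6]
opening: 1.004
grasp_force: 0.0
```

Run:
```python
from k import *
rows(grasp('green',back=80),grasp('green',back=40),grasp('green'))
for n in('side','top'): shot(n,n+'13')
T=np.load('top13.npz')['im'];S=np.load('side13.npz')['im']
for v in([('top',T)],[('side',S)],[('top',T),('side',S)]): print([x.round(1) for x in fitrect(v,.494,.23,12.7,.032,.09,.05)])
```

```text
t 30.02 p [512.4 -35.9 101.7] F [-0.5  0.2 -0.6] open 1.004 gf 0.0 j [-19.  29. 124.  52.   5.  31.]
xyz [ 8.9 67.6  2.1] r [-0.12  0.15  0.01] dist 68.0
xyz [ 9.5 68.1 42.1] r [-0.12  0.15  0.01] dist 81.0
xyz [10.1 68.6 82.1] r [-0.12  0.15  0.01] dist 107.0
[array([494.3, 229.9,  10.4]), np.float64(-34.0)]
[array([492.2, 225.7,  13. ]), np.float64(-16.8)]
[array([493.6, 229.5,  10.8]), np.float64(-48.4)]
```

```bash
cat >> k.py <<'E'
def stars(im,cam,z,c=(.494,.23),hue=(18,38)):
    r=rectify(im,cam,*c,z,60,.25); h=cv2.cvtColor(r,cv2.COLOR_RGB2HSV)
    Y,X=np.mgrid[:480,:480]; a=np.radians(12.5)
    m=(h[...,0]>hue[0])&(h[...,0]<hue[1])&(h[...,1]>130)&(h[...,2]>110)
    lx=-(Y-240)*np.cos(a)*.25-(X-240)*np.sin(a)*.25; ly=-(X-240)*np.cos(a)*.25+(Y-240)*np.sin(a)*.25
    m&=(abs(lx)<38)&(abs(ly)<15)
    n,_,st,ce=cv2.connectedComponentsWithStats(m.astype(np.uint8))
    out=[((c[0]*1e3-(ce[i][1]-240)*.25).round(1),(c[1]*1e3-(ce[i][0]-240)*.25).round(1),st[i][4]) for i in range(1,n) if st[i][4]>120]
    return out
E
python3 - <<'E'
from k import *
print(stars(np.load('top13.npz')['im'],'top',.032))
E
```

```text
[(np.float64(519.3), np.float64(236.0), np.int32(2041)), (np.float64(493.7), np.float64(231.1), np.int32(8178)), (np.float64(468.4), np.float64(226.8), np.int32(2005))]
```

Call:
apply_moves(
  rows=[
    {"x": 9.3, "y": 68, "z": 10, "rx": -0.12, "ry": 0.15, "rz": 0, "claw": 0},
    {"x": 9.3, "y": 68, "z": 10, "rx": -0.12, "ry": 0.15, "rz": 0, "claw": 0},
    {"x": 9.3, "y": 68, "z": 10, "rx": -0.12, "ry": 0.15, "rz": 0, "claw": 0},
    {"x": 9.3, "y": 68, "z": 42, "rx": -0.12, "ry": 0.15, "rz": 0, "claw": 0},
    {"x": 9.3, "y": 68, "z": 42, "rx": -0.12, "ry": 0.15, "rz": 0, "claw": 0},
    {"x": 9.3, "y": 68, "z": 42, "rx": -0.12, "ry": 0.15, "rz": 0, "claw": 0},
    {"x": 9.3, "y": 68, "z": 42, "rx": -0.12, "ry": 0.15, "rz": 0, "claw": 0},
    {"x": 9.3, "y": 68, "z": 42, "rx": -0.12, "ry": 0.15, "rz": 0, "claw": 0},
  ],
)

```text
time_s: 31.12
position: [0.5251, -0.1051, 0.0672]
tcp_rot: [[0.884, -0.188, 0.427], [-0.169, -0.982, -0.083], [0.435, 0.001, -0.9]]
force: [-1.0, -0.7, -0.9]
opening: 1.002
grasp_force: 0.0
```

Run:
```python
from k import *
rows(grasp('green',back=40),grasp('green'))
```

```text
t 31.12 p [ 525.1 -105.1   67.2] F [-1.  -0.7 -0.9] open 1.002 gf 0.0 j [-28.  35. 122. 104.   7. -29.]
xyz [0.6 2.1 0.8] r [-0.02 -0.    0.06] dist 2.0
xyz [ 0.6  2.2 40.8] r [-0.02 -0.    0.06] dist 41.0
```

Call:
apply_moves(
  rows=[
    {"x": 0.5, "y": 2.1, "z": 15, "rx": 0, "ry": 0, "rz": 0.06, "claw": 0},
    {"x": 0.5, "y": 2.1, "z": 30, "rx": 0, "ry": 0, "rz": 0.06, "claw": 0},
    {"x": 0.5, "y": 2.1, "z": 37, "rx": 0, "ry": 0, "rz": 0.06, "claw": 0},
    {"x": 0.5, "y": 2.1, "z": 40, "rx": 0, "ry": 0, "rz": 0.06, "claw": 0},
    {"x": 0.5, "y": 2.1, "z": 40.5, "rx": 0, "ry": 0, "rz": 0.06, "claw": 0},
    {"x": 0.5, "y": 2.1, "z": 40.5, "rx": 0, "ry": 0, "rz": 0.06, "claw": 0},
  ],
)

```text
time_s: 31.88
position: [0.5425, -0.1112, 0.0308]
tcp_rot: [[0.883, -0.195, 0.427], [-0.176, -0.981, -0.083], [0.435, -0.002, -0.9]]
force: [0.9, 0.1, -1.0]
opening: 0.999
grasp_force: 0.0
```

Run:
```python
from k import *
rows(grasp('green'))
```

```text
t 31.88 p [ 542.5 -111.2   30.8] F [ 0.9  0.1 -1. ] open 0.999 gf 0.0 j [-27.  40. 121. 128.   9. -53.]
xyz [ 0.  -0.5  0.1] r [-0.01  0.   -0.01] dist 0.0
```

Call:
apply_moves(
  rows=[
    {"x": 0, "y": -0.5, "z": 0, "rx": 0, "ry": 0, "rz": 0, "claw": 255},
    {"x": 0, "y": -0.5, "z": 0, "rx": 0, "ry": 0, "rz": 0, "claw": 255},
    {"x": 0, "y": -0.5, "z": 0, "rx": 0, "ry": 0, "rz": 0, "claw": 255},
    {"x": 0, "y": -0.5, "z": 0, "rx": 0, "ry": 0, "rz": 0, "claw": 255},
    {"x": 0, "y": -0.5, "z": 0, "rx": 0, "ry": 0, "rz": 0, "claw": 255},
    {"x": 0, "y": -0.5, "z": 0, "rx": 0, "ry": 0, "rz": 0, "claw": 255},
    {"x": 0, "y": -0.5, "z": 0, "rx": 0, "ry": 0, "rz": 0, "claw": 255},
  ],
)

```text
time_s: 32.75
position: [0.5426, -0.1108, 0.0304]
tcp_rot: [[0.883, -0.195, 0.427], [-0.176, -0.981, -0.083], [0.435, -0.002, -0.901]]
force: [0.3, -0.0, -0.1]
opening: 0.569
grasp_force: 30.0
```

Run:
```python
from k import *
rows(grasp('green',back=80),pose('pile',32,0,120))
```

```text
t 32.75 p [ 542.6 -110.8   30.4] F [ 0.3 -0.  -0.1] open 0.569 gf 30.0 j [-27.  40. 121. 128.   9. -53.]
xyz [  0.1  -0.1 -80.3] r [-0.01  0.   -0.01] dist 80.0
xyz [ -43.5 -338.  -105.7] r [ 0.87 -4.24 -3.89] dist 357.0
```

Call:
apply_moves(
  rows=[
    {"x": 0, "y": 0, "z": -30, "rx": 0, "ry": 0, "rz": 0, "claw": 255},
    {"x": 0, "y": 0, "z": -80, "rx": 0, "ry": 0, "rz": 0, "claw": 255},
    {"x": -43.5, "y": -338, "z": -106, "rx": 0.87, "ry": -4.24, "rz": -3.89, "claw": 255},
    {"x": -43.5, "y": -338, "z": -106, "rx": 0.87, "ry": -4.24, "rz": -3.89, "claw": 255},
    {"x": -43.5, "y": -338, "z": -106, "rx": 0.87, "ry": -4.24, "rz": -3.89, "claw": 255},
    {"x": -43.5, "y": -338, "z": -106, "rx": 0.87, "ry": -4.24, "rz": -3.89, "claw": 255},
    {"x": -43.5, "y": -338, "z": -106, "rx": 0.87, "ry": -4.24, "rz": -3.89, "claw": 255},
    {"x": -43.5, "y": -338, "z": -106, "rx": 0.87, "ry": -4.24, "rz": -3.89, "claw": 255},
    {"x": -43.5, "y": -338, "z": -106, "rx": 0.87, "ry": -4.24, "rz": -3.89, "claw": 255},
    {"x": -43.5, "y": -338, "z": -106, "rx": 0.87, "ry": -4.24, "rz": -3.89, "claw": 255},
  ],
)

```text
time_s: 34.0
position: [0.5293, 0.2249, 0.1065]
tcp_rot: [[0.976, 0.217, 0.003], [0.217, -0.976, -0.0], [0.003, 0.001, -1.0]]
force: [0.4, 0.4, -0.5]
opening: 0.568
grasp_force: 30.0
```

Call:
apply_moves(
  rows=[
    {"x": 0, "y": 0, "z": 0, "rx": 0, "ry": 0, "rz": 0, "claw": 255},
  ],
)

```text
time_s: 34.12
position: [0.5256, 0.2265, 0.1061]
tcp_rot: [[0.975, 0.223, 0.0], [0.223, -0.975, 0.001], [0.001, -0.001, -1.0]]
force: [-0.5, -1.0, -1.5]
opening: 0.566
grasp_force: 30.0
```

Run:
```python
from k import *
rows(pose('pile',32,0,120),pose('pile',32,0,40))
```

```text
t 34.12 p [525.6 226.5 106.1] F [-0.5 -1.  -1.5] open 0.566 gf 30.0 j [12. 34. 95.  0. 51. 89.]
xyz [  1.9 -10.6  -1.2] r [-0.01 -0.01  0.07] dist 11.0
xyz [  1.8 -10.5  78.8] r [-0.01 -0.01  0.07] dist 79.0
```

Call:
apply_moves(
  rows=[
    {"x": 1.8, "y": -10.5, "z": 10, "rx": 0, "ry": 0, "rz": 0.05, "claw": 255},
    {"x": 1.8, "y": -10.5, "z": 60, "rx": 0, "ry": 0, "rz": 0.05, "claw": 255},
    {"x": 1.8, "y": -10.5, "z": 78, "rx": 0, "ry": 0, "rz": 0.05, "claw": 255},
    {"x": 1.8, "y": -10.5, "z": 78, "rx": 0, "ry": 0, "rz": 0.05, "claw": 255},
    {"x": 1.8, "y": -10.5, "z": 78, "rx": 0, "ry": 0, "rz": 0.05, "claw": 255},
  ],
)

```text
time_s: 34.75
position: [0.527, 0.2319, 0.0285]
tcp_rot: [[0.978, 0.21, 0.001], [0.21, -0.978, 0.0], [0.001, 0.0, -1.0]]
force: [0.3, 0.2, -0.5]
opening: 0.569
grasp_force: 30.0
```

Run:
```python
from k import *
rows(pose('pile',32,0,31.4))
im,d=shot('side','side14')
s=read_state(); tip=s['position']*1e3-np.array([0,0,-12.7]); z=(tip[2]+7.5)/1e3
print('tip',tip,'exp centre',(tip[:2]-32*s['tcp_rot'][:2,0]).round(1)); print(stars(im,'side',z))
```

```text
t 34.75 p [527.  231.9  28.5] F [ 0.3  0.2 -0.5] open 0.569 gf 30.0 j [13. 41. 97. -0. 42. 91.]
xyz [-0.8 -5.6  9.8] r [ 0.   -0.01 -0.07] dist 11.0
tip [527.16422793 232.18092096  41.62549819] exp centre [495.9 225.5]
[(np.float64(519.3), np.float64(231.1), np.int32(2777)), (np.float64(493.7), np.float64(225.7), np.int32(8050)), (np.float64(468.0), np.float64(219.9), np.int32(2256))]
```

Call:
apply_moves(
  rows=[
    {"x": 1, "y": -5.6, "z": 0, "rx": 0, "ry": 0, "rz": -0.07, "claw": 255},
    {"x": 1, "y": -5.6, "z": 6, "rx": 0, "ry": 0, "rz": -0.07, "claw": 255},
    {"x": 1, "y": -5.6, "z": 7, "rx": 0, "ry": 0, "rz": -0.07, "claw": 255},
    {"x": 1, "y": -5.6, "z": 7, "rx": 0, "ry": 0, "rz": -0.07, "claw": 255},
  ],
)

```text
time_s: 35.3
position: [0.5255, 0.2381, 0.0206]
tcp_rot: [[0.976, 0.218, -0.001], [0.218, -0.976, -0.0], [-0.001, 0.0, -1.0]]
force: [0.1, -0.0, 0.1]
opening: 0.57
grasp_force: 30.0
```

Run:
```python
from k import *
rows(pose('pile',34,0,31.4))
```

```text
t 35.3 p [525.5 238.1  20.6] F [ 0.1 -0.   0.1] open 0.57 gf 30.0 j [13. 42. 97. -0. 41. 91.]
xyz [1.3 0.7 1.9] r [0.   0.01 0.02] dist 2.0
```

Call:
apply_moves(
  rows=[
    {"x": 1.3, "y": 0.7, "z": 1, "rx": 0, "ry": 0, "rz": 0, "claw": 255},
    {"x": 1.3, "y": 0.7, "z": 2, "rx": 0, "ry": 0, "rz": 0, "claw": 255},
    {"x": 1.3, "y": 0.7, "z": 2, "rx": 0, "ry": 0, "rz": 0, "claw": 255},
    {"x": 1.3, "y": 0.7, "z": 2, "rx": 0, "ry": 0, "rz": 0, "claw": 60},
    {"x": 1.3, "y": 0.7, "z": 2, "rx": 0, "ry": 0, "rz": 0, "claw": 60},
    {"x": 1.3, "y": 0.7, "z": 2, "rx": 0, "ry": 0, "rz": 0, "claw": 60},
    {"x": 1.3, "y": 0.7, "z": 2, "rx": 0, "ry": 0, "rz": 0, "claw": 60},
  ],
)

```text
time_s: 36.17
position: [0.5271, 0.2376, 0.0185]
tcp_rot: [[0.976, 0.218, -0.001], [0.218, -0.976, -0.0], [-0.001, 0.0, -1.0]]
force: [-0.3, -0.4, 0.2]
opening: 0.761
grasp_force: 0.0
```

Run:
```python
from k import *
rows(grasp('blue',back=80))
```

```text
t 36.17 p [527.1 237.6  18.5] F [-0.3 -0.4  0.2] open 0.761 gf 0.0 j [13. 43. 97. -0. 41. 91.]
xyz [-71.5 212.9 -84.2] r [ 0.02  4.3  -0.1 ] dist 240.0
```

Call:
apply_moves(
  rows=[
    {"x": 0, "y": 0, "z": -40, "rx": 0, "ry": 0, "rz": 0, "claw": 0},
    {"x": 0, "y": 0, "z": -84, "rx": 0, "ry": 0, "rz": 0, "claw": 0},
    {"x": -71.5, "y": 213, "z": -84, "rx": 0, "ry": 4.3, "rz": -0.1, "claw": 0},
    {"x": -71.5, "y": 213, "z": -84, "rx": 0, "ry": 4.3, "rz": -0.1, "claw": 0},
    {"x": -71.5, "y": 213, "z": -84, "rx": 0, "ry": 4.3, "rz": -0.1, "claw": 0},
    {"x": -71.5, "y": 213, "z": -84, "rx": 0, "ry": 4.3, "rz": -0.1, "claw": 0},
    {"x": -71.5, "y": 213, "z": -84, "rx": 0, "ry": 4.3, "rz": -0.1, "claw": 0},
    {"x": -71.5, "y": 213, "z": -84, "rx": 0, "ry": 4.3, "rz": -0.1, "claw": 0},
    {"x": -71.5, "y": 213, "z": -84, "rx": 0, "ry": 4.3, "rz": -0.1, "claw": 0},
    {"x": -71.5, "y": 213, "z": -84, "rx": 0, "ry": 4.3, "rz": -0.1, "claw": 0},
  ],
)

```text
time_s: 37.42
position: [0.5039, 0.0109, 0.1028]
tcp_rot: [[0.878, 0.222, 0.424], [0.201, -0.975, 0.094], [0.435, 0.003, -0.901]]
force: [-1.0, 0.1, -0.6]
opening: 1.002
grasp_force: 0.0
```

Call:
apply_moves(
  rows=[
    {"x": 0, "y": 0, "z": 0, "rx": 0, "ry": 0, "rz": 0, "claw": 0},
  ],
)

```text
time_s: 37.55
position: [0.504, 0.0138, 0.1028]
tcp_rot: [[0.877, 0.226, 0.424], [0.205, -0.974, 0.097], [0.435, 0.002, -0.9]]
force: [-0.2, 1.7, -0.5]
opening: 1.003
grasp_force: 0.0
```

Run:
```python
from k import *
rows(grasp('blue',back=80),grasp('blue',back=40),grasp('blue'))
shot('top','top15'); print(stars(np.load('top15.npz')['im'],'top',.038))
```

```text
t 37.55 p [504.   13.8 102.8] F [-0.2  1.7 -0.5] open 1.003 gf 0.0 j [-20.  29. 125.  73.  14. -13.]
xyz [-0.1 -0.5  0. ] r [ 0.02  0.   -0.01] dist 1.0
xyz [-0.1 -0.6 40. ] r [ 0.02  0.   -0.01] dist 40.0
xyz [-0.1 -0.7 80. ] r [ 0.02  0.   -0.01] dist 80.0
[(np.float64(520.5), np.float64(235.9), np.int32(3002)), (np.float64(495.1), np.float64(230.9), np.int32(9656)), (np.float64(469.2), np.float64(226.0), np.int32(2988))]
```

Call:
apply_moves(
  rows=[
    {"x": 0, "y": -0.6, "z": 40, "rx": 0, "ry": 0, "rz": 0, "claw": 0},
    {"x": 0, "y": -0.6, "z": 60, "rx": 0, "ry": 0, "rz": 0, "claw": 0},
    {"x": 0, "y": -0.6, "z": 72, "rx": 0, "ry": 0, "rz": 0, "claw": 0},
    {"x": 0, "y": -0.6, "z": 77, "rx": 0, "ry": 0, "rz": 0, "claw": 0},
    {"x": 0, "y": -0.6, "z": 80, "rx": 0, "ry": 0, "rz": 0, "claw": 0},
    {"x": 0, "y": -0.6, "z": 80, "rx": 0, "ry": 0, "rz": 0, "claw": 0},
  ],
)

```text
time_s: 38.35
position: [0.5377, 0.0231, 0.0311]
tcp_rot: [[0.876, 0.229, 0.424], [0.207, -0.973, 0.097], [0.435, 0.003, -0.9]]
force: [-1.3, -0.2, -0.2]
opening: 1.002
grasp_force: 0.0
```

Run:
```python
from k import *
rows(grasp('blue'))
```

```text
t 38.35 p [537.7  23.1  31.1] F [-1.3 -0.2 -0.2] open 1.002 gf 0.0 j [-17.  40. 122. 112.  14. -50.]
xyz [-0.3  0.9  0.2] r [ 0.02 -0.    0.01] dist 1.0
```

Call:
apply_moves(
  rows=[
    {"x": 0, "y": 0.9, "z": 0, "rx": 0, "ry": 0, "rz": 0, "claw": 255},
    {"x": 0, "y": 0.9, "z": 0, "rx": 0, "ry": 0, "rz": 0, "claw": 255},
    {"x": 0, "y": 0.9, "z": 0, "rx": 0, "ry": 0, "rz": 0, "claw": 255},
    {"x": 0, "y": 0.9, "z": 0, "rx": 0, "ry": 0, "rz": 0, "claw": 255},
    {"x": 0, "y": 0.9, "z": 0, "rx": 0, "ry": 0, "rz": 0, "claw": 255},
    {"x": 0, "y": 0.9, "z": 0, "rx": 0, "ry": 0, "rz": 0, "claw": 255},
    {"x": 0, "y": 0.9, "z": 0, "rx": 0, "ry": 0, "rz": 0, "claw": 255},
  ],
)

```text
time_s: 39.22
position: [0.5378, 0.0216, 0.0308]
tcp_rot: [[0.877, 0.228, 0.424], [0.206, -0.974, 0.097], [0.435, 0.002, -0.901]]
force: [-0.6, -0.0, 0.8]
opening: 0.569
grasp_force: 29.9
```

Run:
```python
from k import *
rows(grasp('blue',back=80),pose('pile',34,0,120))
```

```text
t 39.23 p [537.8  21.6  30.8] F [-0.6 -0.   0.8] open 0.569 gf 29.9 j [-17.  40. 122. 111.  14. -50.]
xyz [ -0.1  -0.4 -80. ] r [0.02 0.   0.01] dist 80.0
xyz [  68.3 -212.6  -52.6] r [-0.   -4.29  0.12] dist 229.0
```

Call:
apply_moves(
  rows=[
    {"x": 0, "y": 0, "z": -30, "rx": 0, "ry": 0, "rz": 0, "claw": 255},
    {"x": 0, "y": 0, "z": -80, "rx": 0, "ry": 0, "rz": 0, "claw": 255},
    {"x": 68, "y": -212.6, "z": -52.6, "rx": 0, "ry": -4.29, "rz": 0.12, "claw": 255},
    {"x": 68, "y": -212.6, "z": -52.6, "rx": 0, "ry": -4.29, "rz": 0.12, "claw": 255},
    {"x": 68, "y": -212.6, "z": -52.6, "rx": 0, "ry": -4.29, "rz": 0.12, "claw": 255},
    {"x": 68, "y": -212.6, "z": -52.6, "rx": 0, "ry": -4.29, "rz": 0.12, "claw": 255},
    {"x": 68, "y": -212.6, "z": -52.6, "rx": 0, "ry": -4.29, "rz": 0.12, "claw": 255},
    {"x": 68, "y": -212.6, "z": -52.6, "rx": 0, "ry": -4.29, "rz": 0.12, "claw": 255},
    {"x": 68, "y": -212.6, "z": -52.6, "rx": 0, "ry": -4.29, "rz": 0.12, "claw": 255},
    {"x": 68, "y": -212.6, "z": -52.6, "rx": 0, "ry": -4.29, "rz": 0.12, "claw": 255},
  ],
)

```text
time_s: 40.48
position: [0.5284, 0.2413, 0.1079]
tcp_rot: [[0.975, 0.22, 0.004], [0.22, -0.975, 0.0], [0.004, 0.001, -1.0]]
force: [0.5, -1.5, -0.3]
opening: 0.573
grasp_force: 29.9
```

Call:
apply_moves(
  rows=[
    {"x": 0, "y": 0, "z": 0, "rx": 0, "ry": 0, "rz": 0, "claw": 255},
  ],
)

```text
time_s: 40.6
position: [0.5263, 0.239, 0.1069]
tcp_rot: [[0.976, 0.219, 0.0], [0.219, -0.976, 0.001], [0.0, -0.001, -1.0]]
force: [-0.3, 0.4, -0.2]
opening: 0.571
grasp_force: 29.9
```

Run:
```python
from k import *
rows(pose('pile',34,0,46))
```

```text
t 40.6 p [526.3 239.  106.9] F [-0.3  0.4 -0.2] open 0.571 gf 29.9 j [13. 34. 94.  0. 51. 91.]
xyz [ 0.3  1.5 73.6] r [-0.01 -0.    0.02] dist 74.0
```

Call:
apply_moves(
  rows=[
    {"x": 0.5, "y": 0.5, "z": 40, "rx": 0, "ry": 0, "rz": 0, "claw": 255},
    {"x": 0.5, "y": 0.5, "z": 65, "rx": 0, "ry": 0, "rz": 0, "claw": 255},
    {"x": 0.5, "y": 0.5, "z": 74, "rx": 0, "ry": 0, "rz": 0, "claw": 255},
    {"x": 0.5, "y": 0.5, "z": 74, "rx": 0, "ry": 0, "rz": 0, "claw": 255},
    {"x": 0.5, "y": 0.5, "z": 74, "rx": 0, "ry": 0, "rz": 0, "claw": 255},
  ],
)

```text
time_s: 41.22
position: [0.5281, 0.2371, 0.0341]
tcp_rot: [[0.976, 0.216, 0.002], [0.216, -0.976, 0.001], [0.002, -0.0, -1.0]]
force: [0.5, -0.2, -0.5]
opening: 0.569
grasp_force: 29.9
```

```bash
sed -i 's/    lx=-(Y/    if hue is None: m=(h[...,1]<110)\&(h[...,2]>100)\n    lx=-(Y/' k.py
python3 - <<'E'
from k import *
rows(pose('pile',34,0,37.4))
im,d=shot('side','side16')
s=read_state(); tip=s['position']*1e3-np.array([0,0,-12.7]); z=(tip[2]+7.5)/1e3
print('exp centre32',(tip[:2]-32*s['tcp_rot'][:2,0]).round(1)); print(stars(im,'side',z,hue=None))
E
```

```text
t 41.23 p [528.1 237.1  34.1] F [ 0.5 -0.2 -0.5] open 0.569 gf 29.9 j [13. 41. 96.  0. 42. 91.]
xyz [-1.  -0.8  9.4] r [-0.   -0.02 -0.01] dist 10.0
exp centre32 [496.9 230.4]Traceback (most recent call last):
  File "<stdin>", line 5, in <module>
  File "k.py", line 36, in stars
    m=(h[...,0]>hue[0])&(h[...,0]<hue[1])&(h[...,1]>130)&(h[...,2]>110)
                ~~~^^^
TypeError: 'NoneType' object is not subscriptable
```

```bash
sed -i 's/    m=(h\[...,0\]>hue\[0\])/    hu=hue or (0,1)\n    m=(h[...,0]>hu[0])/; s/(h\[...,0\]<hue\[1\])/(h[...,0]<hu[1])/' k.py
python3 - <<'E'
from k import *
im=np.load('side16.npz')['im']
print(stars(im,'side',.0545,hue=None))
E
```

```text
[(np.float64(489.6), np.float64(228.8), np.int32(31370))]
```

Call:
apply_moves(
  rows=[
    {"x": -0.8, "y": -0.8, "z": 3, "rx": 0, "ry": 0, "rz": 0, "claw": 255},
    {"x": -0.8, "y": -0.8, "z": 7, "rx": 0, "ry": 0, "rz": 0, "claw": 255},
    {"x": -0.8, "y": -0.8, "z": 7.5, "rx": 0, "ry": 0, "rz": 0, "claw": 255},
    {"x": -0.8, "y": -0.8, "z": 7.5, "rx": 0, "ry": 0, "rz": 0, "claw": 255},
  ],
)

```text
time_s: 41.78
position: [0.5264, 0.238, 0.0259]
tcp_rot: [[0.976, 0.216, 0.001], [0.216, -0.976, 0.001], [0.001, -0.0, -1.0]]
force: [0.4, -0.6, 1.7]
opening: 0.571
grasp_force: 31.0
```

Run:
```python
from k import *
rows(pose('pile',33.8,0,37.4))
```

```text
t 41.77 p [526.4 238.   25.9] F [ 0.4 -0.6  1.7] open 0.571 gf 31.0 j [13. 42. 97.  0. 42. 91.]
xyz [0.3 0.5 1.2] r [-0.   -0.01 -0.  ] dist 1.0
```

Call:
apply_moves(
  rows=[
    {"x": 0.3, "y": 0.5, "z": 0, "rx": 0, "ry": 0, "rz": 0, "claw": 255},
    {"x": 0.3, "y": 0.5, "z": 0, "rx": 0, "ry": 0, "rz": 0, "claw": 60},
    {"x": 0.3, "y": 0.5, "z": 0, "rx": 0, "ry": 0, "rz": 0, "claw": 60},
    {"x": 0.3, "y": 0.5, "z": 0, "rx": 0, "ry": 0, "rz": 0, "claw": 60},
    {"x": 0.3, "y": 0.5, "z": 0, "rx": 0, "ry": 0, "rz": 0, "claw": 60},
  ],
)

```text
time_s: 42.4
position: [0.5268, 0.2374, 0.0256]
tcp_rot: [[0.976, 0.216, 0.0], [0.216, -0.976, 0.0], [0.0, -0.0, -1.0]]
force: [-0.5, -0.3, 0.7]
opening: 0.763
grasp_force: 0.0
```

Run:
```python
from k import *
rows(pose('pile',0,0,110), pose('blue',38,0,90))
```

```text
t 42.4 p [526.8 237.4  25.6] F [-0.5 -0.3  0.7] open 0.763 gf 0.0 j [13. 42. 97.  0. 42. 91.]
xyz [-33.7  -0.2 -71.7] r [-0. -0. -0.] dist 79.0
xyz [-31.1 212.4 -51.8] r [-0.   -0.   -0.12] dist 221.0
```

Call:
apply_moves(
  rows=[
    {"x": 0, "y": 0, "z": -30, "rx": 0, "ry": 0, "rz": 0, "claw": 60},
    {"x": 0, "y": 0, "z": -62, "rx": 0, "ry": 0, "rz": 0, "claw": 60},
    {"x": -31, "y": 212, "z": -52, "rx": 0, "ry": 0, "rz": -0.12, "claw": 255},
    {"x": -31, "y": 212, "z": -52, "rx": 0, "ry": 0, "rz": -0.12, "claw": 255},
    {"x": -31, "y": 212, "z": -52, "rx": 0, "ry": 0, "rz": -0.12, "claw": 255},
    {"x": -31, "y": 212, "z": -52, "rx": 0, "ry": 0, "rz": -0.12, "claw": 255},
    {"x": -31, "y": 212, "z": -52, "rx": 0, "ry": 0, "rz": -0.12, "claw": 255},
    {"x": -31, "y": 212, "z": -52, "rx": 0, "ry": 0, "rz": -0.12, "claw": 255},
    {"x": -31, "y": 212, "z": -52, "rx": 0, "ry": 0, "rz": -0.12, "claw": 255},
    {"x": -31, "y": 212, "z": -52, "rx": 0, "ry": 0, "rz": -0.12, "claw": 255},
  ],
)

```text
time_s: 43.65
position: [0.5421, 0.025, 0.0776]
tcp_rot: [[0.973, 0.23, 0.0], [0.23, -0.973, 0.001], [0.0, -0.001, -1.0]]
force: [-0.1, 0.4, -0.7]
opening: 0.018
grasp_force: 0.0
```

Run:
```python
from k import *
rows(pose('blue',38,0,50),pose('blue',38,0,30))
for n in('top','side'): shot(n,n+'17')
T=np.load('top17.npz')['im'];S=np.load('side17.npz')['im']
for v in([('top',T)],[('side',S)],[('top',T),('side',S)]): print([x.round(1) for x in fitrect(v,.494,.23,12.7,.044,.09,.05)])
a=np.hstack([rectify(im,n,.48,.28,.044,100,.5) for n,im in(('top',T),('side',S))])
a=cv2.convertScaleAbs(a,alpha=1.3,beta=10);cv2.imwrite('pics/s17c.png',a[:,:,::-1])
W=np.load('side17.npz')['W']
for o in('green','red','yel'): print(o,tilt(o,W))
```

```text
t 43.65 p [542.1  25.   77.6] F [-0.1  0.4 -0.7] open 0.018 gf 0.0 j [ -9.  35. 100.   0.  44.  67.]
xyz [-0.2  1.7 40.3] r [-0.   -0.    0.02] dist 40.0
xyz [-0.2  1.7 60.3] r [-0.   -0.    0.02] dist 60.0
[array([494.2, 233.7,  10.8]), np.float64(-23.0)]
[array([494.9, 232.8,  11.9]), np.float64(-21.6)]
[array([494.6, 233.3,  11.2]), np.float64(-44.5)]
green (np.float64(25.3), np.float64(29.9), np.int64(335))
red (np.float64(25.2), np.float64(30.2), np.int64(479))
yel (np.float64(25.5), np.float64(29.9), np.int64(721))
```

View pics/s17c.png

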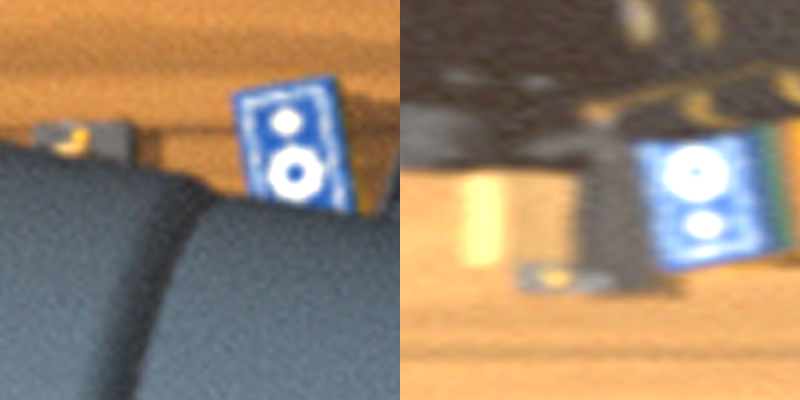

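Call:
apply_moves(
  rows=[
    {"x": 0, "y": 1.7, "z": 30, "rx": 0, "ry": 0, "rz": 0, "claw": 255},
    {"x": 0, "y": 1.7, "z": 40, "rx": 0, "ry": 0, "rz": 0, "claw": 255},
    {"x": 0, "y": 1.7, "z": 45, "rx": 0, "ry": 0, "rz": 0, "claw": 255},
    {"x": 0, "y": 1.7, "z": 50, "rx": 0, "ry": 0, "rz": 0, "claw": 255},
    {"x": 0, "y": 1.7, "z": 55, "rx": 0, "ry": 0, "rz": 0, "claw": 255},
    {"x": 0, "y": 1.7, "z": 58, "rx": 0, "ry": 0, "rz": 0, "claw": 255},
    {"x": 0, "y": 1.7, "z": 60, "rx": 0, "ry": 0, "rz": 0, "claw": 255},
    {"x": 0, "y": 1.7, "z": 60, "rx": 0, "ry": 0, "rz": 0, "claw": 255},
  ],
)

```text
time_s: 44.75
position: [0.5427, 0.0221, 0.0179]
tcp_rot: [[0.974, 0.228, 0.0], [0.228, -0.974, 0.0], [0.001, -0.0, -1.0]]
force: [0.1, 0.2, 2.7]
opening: 0.005
grasp_force: 1.6
```

Run:
```python
from k import *
rows(pose('blue',38,0,30),pose('green',38,0,90))
shot('side','side18');print(tilt('blue',np.load('side18.npz')['W']))
```

```text
t 44.75 p [542.7  22.1  17.9] F [0.1 0.2 2.7] open 0.005 gf 1.6 j [ -9.  41. 102.   0.  37.  67.]
xyz [-0.1 -1.3  0.6] r [-0.   -0.01 -0.  ] dist 1.0
xyz [-26.  131.2 -59.5] r [-0.   -0.    4.07] dist 146.0
(np.float64(0.1), np.float64(29.4), np.int64(282))
```

Call:
apply_moves(
  rows=[
    {"x": 0, "y": 0, "z": 0.5, "rx": 0, "ry": 0, "rz": 0, "claw": 255},
    {"x": 0, "y": 0, "z": -60, "rx": 0, "ry": 0, "rz": 0, "claw": 255},
    {"x": -26, "y": 131, "z": -60, "rx": 0, "ry": 0, "rz": 4.07, "claw": 255},
    {"x": -26, "y": 131, "z": -60, "rx": 0, "ry": 0, "rz": 4.07, "claw": 255},
    {"x": -26, "y": 131, "z": -60, "rx": 0, "ry": 0, "rz": 4.07, "claw": 255},
    {"x": -26, "y": 131, "z": -60, "rx": 0, "ry": 0, "rz": 4.07, "claw": 255},
    {"x": -26, "y": 131, "z": -50, "rx": 0, "ry": 0, "rz": 4.07, "claw": 255},
    {"x": -26, "y": 131, "z": -40, "rx": 0, "ry": 0, "rz": 4.07, "claw": 255},
    {"x": -26, "y": 131, "z": -40, "rx": 0, "ry": 0, "rz": 4.07, "claw": 255},
  ],
)

```text
time_s: 45.92
position: [0.5462, -0.1098, 0.0562]
tcp_rot: [[0.981, -0.193, -0.003], [-0.193, -0.981, 0.002], [-0.003, -0.001, -1.0]]
force: [-1.6, 0.2, -0.5]
opening: 0.005
grasp_force: 0.0
```

Run:
```python
from k import *
rows(pose('green',38,0,50),pose('green',38,0,30))
shot('side','side19');print(tilt('blue',np.load('side19.npz')['W']))
```

```text
t 45.92 p [ 546.2 -109.8   56.2] F [-1.6  0.2 -0.5] open 0.005 gf 0.0 j [-23.  38.  99.   0.  43.  78.]
xyz [ 1.5  1.7 18.8] r [-0.01  0.03  0.01] dist 19.0
xyz [ 1.5  1.7 38.8] r [-0.01  0.03  0.01] dist 39.0
(np.float64(0.7), np.float64(29.6), np.int64(174))
```

Call:
apply_moves(
  rows=[
    {"x": 0.5, "y": 1, "z": 14, "rx": 0, "ry": 0, "rz": 0, "claw": 255},
    {"x": 0.5, "y": 1, "z": 20, "rx": 0, "ry": 0, "rz": 0, "claw": 255},
    {"x": 0.5, "y": 1, "z": 26, "rx": 0, "ry": 0, "rz": 0, "claw": 255},
    {"x": 0.5, "y": 1, "z": 32, "rx": 0, "ry": 0, "rz": 0, "claw": 255},
    {"x": 0.5, "y": 1, "z": 37, "rx": 0, "ry": 0, "rz": 0, "claw": 255},
    {"x": 0.5, "y": 1, "z": 40, "rx": 0, "ry": 0, "rz": 0, "claw": 255},
    {"x": 0.5, "y": 1, "z": 40.5, "rx": 0, "ry": 0, "rz": 0, "claw": 255},
    {"x": 0.5, "y": 1, "z": 40.5, "rx": 0, "ry": 0, "rz": 0, "claw": 255},
  ],
)

```text
time_s: 46.98
position: [0.5474, -0.1124, 0.0178]
tcp_rot: [[0.981, -0.194, 0.0], [-0.194, -0.981, 0.0], [0.0, -0.0, -1.0]]
force: [-0.2, -0.6, 6.7]
opening: 0.005
grasp_force: 3.4
```

Run:
```python
from k import *
rows(pose('green',38,0,30),pose('red',38,0,90))
shot('side','side20');print(tilt('green',np.load('side20.npz')['W']))
```

```text
t 46.98 p [ 547.4 -112.4   17.8] F [-0.2 -0.6  6.7] open 0.005 gf 3.4 j [-23.  42. 100.   0.  39.  78.]
xyz [-0.3 -0.7  0.5] r [-0. -0. -0.] dist 1.0
xyz [ 14.3 142.4 -59.6] r [-0.   -0.   -0.02] dist 155.0
(np.float64(-1.7), np.float64(28.7), np.int64(165))
```

Call:
apply_moves(
  rows=[
    {"x": 0, "y": 0, "z": -60, "rx": 0, "ry": 0, "rz": 0, "claw": 255},
    {"x": 14, "y": 142, "z": -60, "rx": 0, "ry": 0, "rz": 0, "claw": 255},
    {"x": 14, "y": 142, "z": -60, "rx": 0, "ry": 0, "rz": 0, "claw": 255},
    {"x": 14, "y": 142, "z": -60, "rx": 0, "ry": 0, "rz": 0, "claw": 255},
    {"x": 14, "y": 142, "z": -60, "rx": 0, "ry": 0, "rz": 0, "claw": 255},
    {"x": 14, "y": 142, "z": -40, "rx": 0, "ry": 0, "rz": 0, "claw": 255},
    {"x": 14, "y": 142, "z": -27, "rx": 0, "ry": 0, "rz": 0, "claw": 255},
    {"x": 14, "y": 142, "z": -21, "rx": 0, "ry": 0, "rz": 0, "claw": 255},
    {"x": 14, "y": 142, "z": -15, "rx": 0, "ry": 0, "rz": 0, "claw": 255},
  ],
)

```text
time_s: 48.15
position: [0.5344, -0.2537, 0.0319]
tcp_rot: [[0.981, -0.194, 0.001], [-0.194, -0.981, 0.001], [0.001, -0.001, -1.0]]
force: [0.2, 0.5, 1.4]
opening: 0.009
grasp_force: 1.0
```

Call:
apply_moves(
  rows=[
    {"x": 0, "y": 0, "z": 5, "rx": 0, "ry": 0, "rz": 0, "claw": 255},
    {"x": 0, "y": 0, "z": 10, "rx": 0, "ry": 0, "rz": 0, "claw": 255},
    {"x": 0, "y": 0, "z": 13, "rx": 0, "ry": 0, "rz": 0, "claw": 255},
    {"x": 0, "y": 0, "z": 15, "rx": 0, "ry": 0, "rz": 0, "claw": 255},
    {"x": 0, "y": 0, "z": 15, "rx": 0, "ry": 0, "rz": 0, "claw": 255},
  ],
)

```text
time_s: 48.78
position: [0.5337, -0.2547, 0.0178]
tcp_rot: [[0.981, -0.195, 0.001], [-0.195, -0.981, 0.0], [0.001, -0.0, -1.0]]
force: [0.0, -0.6, 7.0]
opening: 0.005
grasp_force: 3.2
```

Run:
```python
from k import *
rows(pose('red',38,0,30),pose('yel',38,0,90))
```

```text
t 48.77 p [ 533.7 -254.7   17.8] F [ 0.  -0.6  7. ] open 0.005 gf 3.2 j [-36.  43.  95.   0.  42.  65.]
xyz [0.1 0.2 0.5] r [-0.   -0.01 -0.02] dist 1.0
xyz [ 34.5 126.4 -59.5] r [-0.   -0.01 -0.32] dist 144.0
```

Call:
apply_moves(
  rows=[
    {"x": 0, "y": 0, "z": -60, "rx": 0, "ry": 0, "rz": 0, "claw": 255},
    {"x": 34.5, "y": 126.4, "z": -60, "rx": 0, "ry": 0, "rz": -0.32, "claw": 255},
    {"x": 34.5, "y": 126.4, "z": -60, "rx": 0, "ry": 0, "rz": -0.32, "claw": 255},
    {"x": 34.5, "y": 126.4, "z": -60, "rx": 0, "ry": 0, "rz": -0.32, "claw": 255},
    {"x": 34.5, "y": 126.4, "z": -60, "rx": 0, "ry": 0, "rz": -0.32, "claw": 255},
    {"x": 34.5, "y": 126.4, "z": -40, "rx": 0, "ry": 0, "rz": -0.32, "claw": 255},
    {"x": 34.5, "y": 126.4, "z": -27, "rx": 0, "ry": 0, "rz": -0.32, "claw": 255},
    {"x": 34.5, "y": 126.4, "z": -21, "rx": 0, "ry": 0, "rz": -0.32, "claw": 255},
    {"x": 34.5, "y": 126.4, "z": -15, "rx": 0, "ry": 0, "rz": -0.32, "claw": 255},
  ],
)

```text
time_s: 49.9
position: [0.5434, -0.3844, 0.0314]
tcp_rot: [[0.987, -0.161, 0.001], [-0.161, -0.987, 0.001], [0.001, -0.001, -1.0]]
force: [0.8, -0.5, 3.0]
opening: 0.002
grasp_force: 0.9
```

Call:
apply_moves(
  rows=[
    {"x": 0, "y": 0, "z": 5, "rx": 0, "ry": 0, "rz": 0, "claw": 255},
    {"x": 0, "y": 0, "z": 10, "rx": 0, "ry": 0, "rz": 0, "claw": 255},
    {"x": 0, "y": 0, "z": 13, "rx": 0, "ry": 0, "rz": 0, "claw": 255},
    {"x": 0, "y": 0, "z": 15, "rx": 0, "ry": 0, "rz": 0, "claw": 255},
    {"x": 0, "y": 0, "z": 15, "rx": 0, "ry": 0, "rz": 0, "claw": 255},
  ],
)

```text
time_s: 50.52
position: [0.543, -0.3855, 0.0178]
tcp_rot: [[0.987, -0.162, 0.001], [-0.162, -0.987, -0.0], [0.001, 0.0, -1.0]]
force: [0.4, 0.5, 5.9]
opening: 0.006
grasp_force: 2.7
```

Run:
```python
from k import *
rows(pose('yel',38,0,30),pose('pile',0,0,100))
```

```text
t 50.52 p [ 543.  -385.5   17.8] F [0.4 0.5 5.9] open 0.006 gf 2.7 j [-45.  47.  83.   0.  50.  54.]
xyz [-0.1 -0.   0.5] r [ 0.   -0.01  0.  ] dist 1.0
xyz [-148.  -599.7  -69.6] r [ 0.   -0.01 -3.63] dist 622.0
```

Call:
apply_moves(
  rows=[
    {"x": 0, "y": 0, "z": -50, "rx": 0, "ry": 0, "rz": 0, "claw": 255},
    {"x": 0, "y": 0, "z": -90, "rx": 0, "ry": 0, "rz": 0, "claw": 60},
  ],
)

```text
time_s: 50.78
position: [0.5422, -0.385, 0.1075]
tcp_rot: [[0.987, -0.162, -0.001], [-0.162, -0.987, 0.001], [-0.001, -0.001, -1.0]]
force: [0.8, -1.0, 0.2]
opening: 0.056
grasp_force: 0.0
```

Run:
```python
from k import *
rows(pose('pile',0,0,100))
for n in('top','side'): shot(n,n+'21')
T=np.load('top21.npz');S=np.load('side21.npz')
for v in([('top',T['im'])],[('side',S['im'])],[('top',T['im']),('side',S['im'])]): print('pile',[x.round(1) for x in fitrect(v,.494,.231,12,.044,.09,.05)])
for o in('blue','green','red','yel'): print(o,tilt(o,T['W']),tilt(o,S['W']))
# weight: wooden bar top z=.040, pale: segment in rectified images
for n,d in(('top',T),('side',S)):
    r=rectify(d['im'],n,.48,.34,.04,70,.25); h=cv2.cvtColor(r,cv2.COLOR_RGB2HSV); cv2.imwrite(f'w_{n}.png',r[:,:,::-1])
    W=d['W']; m=(abs(W[...,0]-.48)<.07)&(abs(W[...,1]-.34)<.06)&(W[...,2]>.033)&(W[...,2]<.05)
    p=W[m][:,:2].astype(np.float32)*1e3; print(n,m.sum(),cv2.minAreaRect(p),p.mean(0))
for v in([('top',T['im'])],[('side',S['im'])],[('top',T['im']),('side',S['im'])]): print('bar',[x.round(1) for x in fitrect(v,.478,.343,2,.040,.06,.016)])
cv2.imwrite('pics/w21.png',np.hstack([cv2.imread('w_top.png')[80:480,80:480],cv2.imread('w_side.png')[80:480,80:480]]))
```

```text
t 50.77 p [ 542.2 -385.   107.5] F [ 0.8 -1.   0.2] open 0.056 gf 0.0 j [-45.  40.  81.   0.  59.  54.]
xyz [-147.2 -599.3   21.1] r [-0.01  0.01 -3.63] dist 617.0
pile [array([494.1, 233.6,  10.7]), np.float64(-35.5)]
pile [array([487.7, 230.1,  19.1]), np.float64(-9.7)]
pile [array([490.6, 233. ,  10.1]), np.float64(-38.7)]
blue (np.float64(-0.4), np.float64(30.3), np.int64(327)) (np.float64(-0.1), np.float64(29.3), np.int64(294))
green (np.float64(-0.5), np.float64(30.3), np.int64(316)) (np.float64(-0.2), np.float64(29.4), np.int64(337))Traceback (most recent call last):
  File "<stdin>", line 6, in <module>
  File "k.py", line 27, in tilt
    c=np.polyfit(l[ok],z[ok],1); ok=abs(np.polyval(c,l)-z)<8
    raise TypeError("expected non-empty vector for x")
TypeError: expected non-empty vector for x
```

Run:
```python
from k import *
T=np.load('top21.npz');S=np.load('side21.npz')
for o in('red','yel'): print(o,tilt(o,S['W']))
rr=[]
for n,d in(('top',T),('side',S)):
    r=rectify(d['im'],n,.48,.33,.04,70,.25); rr.append(r[80:480,80:480])
    W=d['W']; m=(abs(W[...,0]-.48)<.07)&(abs(W[...,1]-.34)<.06)&(W[...,2]>.033)&(W[...,2]<.05)
    p=W[m][:,:2].astype(np.float32)*1e3; print(n,m.sum(),cv2.minAreaRect(p),p.mean(0))
v=[('top',T['im']),('side',S['im'])]
for q in(v[:1],v[1:],v): print('bar',[x.round(1) for x in fitrect(q,.478,.343,2,.040,.06,.016)])
cv2.imwrite('pics/w21.png',np.hstack(rr)[:,:,::-1])
```

```text
red (np.float64(-0.1), np.float64(29.3), np.int64(424))
yel (np.float64(-0.1), np.float64(29.3), np.int64(768))
top 122 ((478.65716552734375, 346.5356750488281), (57.05875015258789, 16.596195220947266), 2.697904109954834) [478.55347 346.69083]
side 0 ((0.0, 0.0), (0.0, 0.0), 0.0) [nan nan]
bar [array([478.3, 347.2,   2.4]), np.float64(-55.1)]
bar [array([475.7, 332.5,  -5.4]), np.float64(-1.6)]
bar [array([478.3, 347.2,   2.4]), np.float64(-56.3)]<stdin>:8: RuntimeWarning: Mean of empty slice.
  ret = um.true_divide(
```

View pics/w21.png

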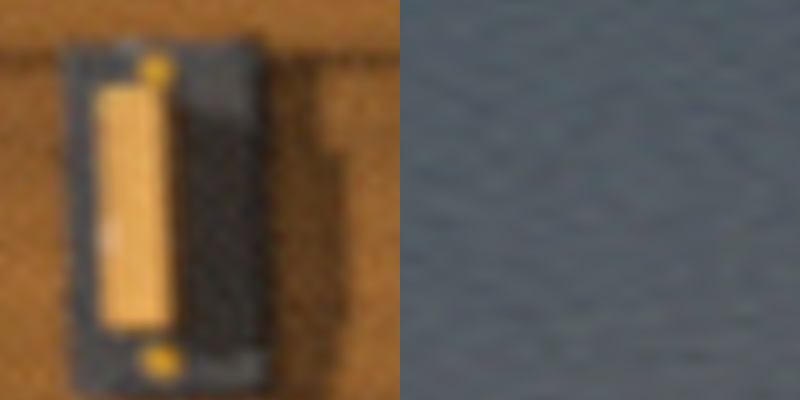

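Call:
apply_moves(
  rows=[
    {"x": -147, "y": -592, "z": 11, "rx": 0, "ry": 0, "rz": -3.63, "claw": 60},
    {"x": -147, "y": -592, "z": 11, "rx": 0, "ry": 0, "rz": -3.63, "claw": 60},
    {"x": -147, "y": -592, "z": 11, "rx": 0, "ry": 0, "rz": -3.63, "claw": 60},
    {"x": -147, "y": -592, "z": 11, "rx": 0, "ry": 0, "rz": -3.63, "claw": 60},
    {"x": -147, "y": -592, "z": 11, "rx": 0, "ry": 0, "rz": -3.63, "claw": 60},
    {"x": -147, "y": -592, "z": 11, "rx": 0, "ry": 0, "rz": -3.63, "claw": 60},
    {"x": -147, "y": -592, "z": 11, "rx": 0, "ry": 0, "rz": -3.63, "claw": 60},
    {"x": -147, "y": -592, "z": 11, "rx": 0, "ry": 0, "rz": -3.63, "claw": 60},
    {"x": -147, "y": -592, "z": 11, "rx": 0, "ry": 0, "rz": -3.63, "claw": 60},
    {"x": -147, "y": -592, "z": 11, "rx": 0, "ry": 0, "rz": -3.63, "claw": 60},
  ],
)

```text
time_s: 52.12
position: [0.4919, 0.2248, 0.0952]
tcp_rot: [[0.976, 0.218, -0.002], [0.218, -0.976, -0.0], [-0.002, -0.0, -1.0]]
force: [-0.1, 0.2, -0.1]
opening: 0.763
grasp_force: 0.0
```

Call:
apply_moves(
  rows=[
    {"x": 0, "y": -6, "z": 0, "rx": 0, "ry": 0, "rz": 0, "claw": 60},
    {"x": 0, "y": -6, "z": 0, "rx": 0, "ry": 0, "rz": 0, "claw": 60},
    {"x": 0, "y": -6, "z": 0, "rx": 0, "ry": 0, "rz": 0, "claw": 60},
  ],
)

```text
time_s: 52.5
position: [0.4921, 0.2272, 0.0959]
tcp_rot: [[0.977, 0.214, -0.001], [0.214, -0.977, -0.0], [-0.001, -0.0, -1.0]]
force: [-0.0, 0.1, 0.7]
opening: 0.765
grasp_force: 0.0
```

Run:
```python
from k import *
rows(pose((494,230.2,12.5),0,0,60),pose((494,230.2,12.5),0,0,24))
```

```text
t 52.5 p [492.1 227.2  95.9] F [-0.   0.1  0.7] open 0.765 gf 0.0 j [ 13.  33. 100.   0.  47.  91.]
xyz [ 2.5 -2.5 48.6] r [-0.    0.01 -0.02] dist 49.0
xyz [ 2.5 -2.5 84.6] r [-0.    0.01 -0.02] dist 85.0
```

Call:
apply_moves(
  rows=[
    {"x": 2.5, "y": -2.5, "z": 30, "rx": 0, "ry": 0, "rz": 0, "claw": 60},
    {"x": 2.5, "y": -2.5, "z": 48, "rx": 0, "ry": 0, "rz": 0, "claw": 60},
    {"x": 2.5, "y": -2.5, "z": 48, "rx": 0, "ry": 0, "rz": 0, "claw": 60},
    {"x": 2.5, "y": -2.5, "z": 48, "rx": 0, "ry": 0, "rz": 0, "claw": 60},
  ],
)

```text
time_s: 53.0
position: [0.4948, 0.2308, 0.0487]
tcp_rot: [[0.977, 0.215, 0.001], [0.215, -0.977, 0.001], [0.001, -0.0, -1.0]]
force: [-0.2, 0.3, 0.5]
opening: 0.767
grasp_force: 0.0
```

Run:
```python
from k import *
rows(pose((494,230.2,12.5),0,0,23))
```

```text
t 53.0 p [494.8 230.8  48.7] F [-0.2  0.3  0.5] open 0.767 gf 0.0 j [ 13.  38. 101.   0.  41.  91.]
xyz [-1.   0.5 38.4] r [-0.   -0.01 -0.02] dist 38.0
```

Call:
apply_moves(
  rows=[
    {"x": -0.8, "y": 0.6, "z": 20, "rx": 0, "ry": 0, "rz": 0, "claw": 60},
    {"x": -0.8, "y": 0.6, "z": 33, "rx": 0, "ry": 0, "rz": 0, "claw": 60},
    {"x": -0.8, "y": 0.6, "z": 38, "rx": 0, "ry": 0, "rz": 0, "claw": 60},
    {"x": -0.8, "y": 0.6, "z": 38.4, "rx": 0, "ry": 0, "rz": 0, "claw": 60},
    {"x": -0.8, "y": 0.6, "z": 38.4, "rx": 0, "ry": 0, "rz": 0, "claw": 60},
  ],
)

```text
time_s: 53.62
position: [0.4939, 0.2311, 0.0102]
tcp_rot: [[0.976, 0.216, 0.001], [0.216, -0.976, 0.001], [0.001, -0.0, -1.0]]
force: [-0.4, 0.3, 0.5]
opening: 0.764
grasp_force: 0.0
```

Run:
```python
from k import *
rows(pose((494,230.2,12.5),0,0,23))
```

```text
t 53.62 p [493.9 231.1  10.2] F [-0.4  0.3  0.5] open 0.764 gf 0.0 j [ 13.  42. 102.   0.  36.  91.]
xyz [-0.1  0.9 -0.1] r [-0.   -0.01 -0.  ] dist 1.0
```

Call:
apply_moves(
  rows=[
    {"x": 0, "y": 0.8, "z": 0, "rx": 0, "ry": 0, "rz": 0, "claw": 60},
    {"x": 0, "y": 0.8, "z": 0, "rx": 0, "ry": 0, "rz": 0, "claw": 95},
    {"x": 0, "y": 0.8, "z": 0, "rx": 0, "ry": 0, "rz": 0, "claw": 105},
    {"x": 0, "y": 0.8, "z": 0, "rx": 0, "ry": 0, "rz": 0, "claw": 110},
    {"x": 0, "y": 0.8, "z": 0, "rx": 0, "ry": 0, "rz": 0, "claw": 115},
    {"x": 0, "y": 0.8, "z": 0, "rx": 0, "ry": 0, "rz": 0, "claw": 115},
    {"x": 0, "y": 0.8, "z": 0, "rx": 0, "ry": 0, "rz": 0, "claw": 115},
  ],
)

```text
time_s: 54.5
position: [0.4938, 0.23, 0.0098]
tcp_rot: [[0.976, 0.216, 0.001], [0.216, -0.976, 0.0], [0.001, -0.0, -1.0]]
force: [-0.6, -1.0, 0.3]
opening: 0.572
grasp_force: 29.6
```

Call:
apply_moves(
  rows=[
    {"x": 0, "y": 0, "z": 0, "rx": 0, "ry": 0, "rz": 0, "claw": 60},
    {"x": 0, "y": 0, "z": 0, "rx": 0, "ry": 0, "rz": 0, "claw": 60},
    {"x": 0, "y": 0, "z": 0, "rx": 0, "ry": 0, "rz": 0, "claw": 60},
  ],
)

```text
time_s: 54.88
position: [0.4936, 0.2302, 0.0097]
tcp_rot: [[0.976, 0.216, 0.0], [0.216, -0.976, 0.001], [0.0, -0.001, -1.0]]
force: [-0.3, -0.7, -0.3]
opening: 0.747
grasp_force: 0.0
```

```bash
cat >> k.py <<'E'
P['weight']=(478.3,347,2.4)
E
python3 - <<'E'
from k import *
rows(pose('pile',0,0,110),pose('weight',0,0,110))
E
```

```text
t 54.88 p [493.6 230.2   9.7] F [-0.3 -0.7 -0.3] open 0.747 gf 0.0 j [ 13.  42. 102.   0.  36.  91.]
xyz [  0.3  -0.  -87.6] r [-0.01 -0.   -0.  ] dist 88.0
xyz [  10.3 -117.3  -87.5] r [-0.01 -0.    1.68] dist 147.0
```

Call:
apply_moves(
  rows=[
    {"x": 0, "y": 0, "z": -50, "rx": 0, "ry": 0, "rz": 0, "claw": 60},
    {"x": 0, "y": 0, "z": -100, "rx": 0, "ry": 0, "rz": 0, "claw": 60},
    {"x": 0, "y": 300, "z": -100, "rx": 0, "ry": 0, "rz": 0, "claw": 60},
    {"x": 0, "y": 300, "z": -100, "rx": 0, "ry": 0, "rz": 0, "claw": 60},
    {"x": 0, "y": 300, "z": -100, "rx": 0, "ry": 0, "rz": 0, "claw": 60},
    {"x": 0, "y": 300, "z": -100, "rx": 0, "ry": 0, "rz": 0, "claw": 60},
    {"x": 0, "y": 300, "z": -100, "rx": 0, "ry": 0, "rz": 0, "claw": 60},
    {"x": 0, "y": 300, "z": -100, "rx": 0, "ry": 0, "rz": 0, "claw": 60},
  ],
)

```text
time_s: 55.88
position: [0.56, -0.0668, 0.1098]
tcp_rot: [[0.978, 0.211, 0.003], [0.211, -0.978, -0.001], [0.003, 0.001, -1.0]]
force: [-0.3, 1.3, -0.6]
opening: 0.766
grasp_force: 0.0
```

```bash
cat > chk.py <<'E'
from k import *
import sys
t=sys.argv[1]
for n in('top','side'): shot(n,n+t)
T=np.load(f'top{t}.npz');S=np.load(f'side{t}.npz')
v=[('top',T['im']),('side',S['im'])]
for q in(v[:1],v[1:]): print('pile',[x.round(1) for x in fitrect(q,.494,.231,12,.044,.09,.05)])
for q in(v[:1],v[1:]): print('bar',[x.round(1) for x in fitrect(q,.478,.345,2,.040,.06,.016)])
W=T['W']; m=(abs(W[...,0]-.48)<.09)&(abs(W[...,1]-.35)<.08)&(W[...,2]>.033)&(W[...,2]<.05)&(W[...,1]>.275)
p=W[m][:,:2].astype(np.float32)*1e3; print(m.sum(),cv2.minAreaRect(p))
r=rectify(T['im'],'top',.494,.23,.044,60,.25); R=r.astype(int)
m=((R[...,0]>150)&(R[...,2]>120)).astype(np.uint8); n,_,st,ce=cv2.connectedComponentsWithStats(m)
print([((494-(ce[i][1]-240)*.25).round(1),(230-(ce[i][0]-240)*.25).round(1),int(st[i][4])) for i in range(1,n) if st[i][4]>200])
rows(pose('weight',0,0,90))
E
python3 chk.py 22
```

```text
pile [array([495.8, 226.8,  10.7]), np.float64(-12.0)]
pile [array([491.5, 229.9,   8.6]), np.float64(-23.2)]
bar [array([475.5, 348.3,   3. ]), np.float64(-1.9)]
bar [array([478.9, 345. ,   1.1]), np.float64(-22.6)]
0 ((0.0, 0.0), (0.0, 0.0), 0.0)
[]
t 55.98 p [557.8 -62.9 109.4] F [-0.7 -0.1  0.1] open 0.768 gf 0.0 j [-18.  33.  97.   0.  50.  60.]
xyz [  10.3 -417.4   32.7] r [-0.01  0.01  1.66] dist 419.0
```

Call:
apply_moves(
  rows=[
    {"x": 0, "y": 180, "z": 0, "rx": 0, "ry": 0, "rz": 0, "claw": 60},
    {"x": 0, "y": 180, "z": 0, "rx": 0, "ry": 0, "rz": 0, "claw": 60},
    {"x": 0, "y": 180, "z": 0, "rx": 0, "ry": 0, "rz": 0, "claw": 60},
    {"x": 0, "y": 180, "z": 0, "rx": 0, "ry": 0, "rz": 0, "claw": 60},
  ],
)

```text
time_s: 56.48
position: [0.5986, -0.2411, 0.1096]
tcp_rot: [[0.977, 0.214, 0.003], [0.214, -0.977, -0.001], [0.002, 0.002, -1.0]]
force: [0.1, 0.2, -0.3]
opening: 0.766
grasp_force: 0.0
```

```bash
python3 chk.py 23
```

```text
pile [array([494.5, 232. ,  11.9]), np.float64(-37.9)]
pile [array([495.6, 230.9,  12.1]), np.float64(-29.0)]
bar [array([478.3, 347.2,   2.4]), np.float64(-55.3)]
bar [array([479. , 345.2,   1.1]), np.float64(-23.1)]
122 ((478.73297119140625, 346.7678527832031), (57.522705078125, 16.739307403564453), 2.17136549949646)
[(np.float64(520.1), np.float64(235.6), 2051), (np.float64(494.2), np.float64(230.6), 8102), (np.float64(468.7), np.float64(225.6), 2100)]
t 56.58 p [ 596.7 -236.7  109. ] F [-0.4  0.4  0. ] open 0.768 gf 0.0 j [-32.  38.  84.   0.  57.  46.]
xyz [  11.  -595.4   33.3] r [-0.02  0.01  1.69] dist 596.0
```

Call:
apply_moves(
  rows=[
    {"x": 11, "y": -590, "z": 0, "rx": 0, "ry": 0, "rz": 1.69, "claw": 60},
    {"x": 11, "y": -590, "z": 0, "rx": 0, "ry": 0, "rz": 1.69, "claw": 60},
    {"x": 11, "y": -590, "z": 0, "rx": 0, "ry": 0, "rz": 1.69, "claw": 60},
    {"x": 11, "y": -590, "z": 0, "rx": 0, "ry": 0, "rz": 1.69, "claw": 60},
    {"x": 11, "y": -590, "z": 0, "rx": 0, "ry": 0, "rz": 1.69, "claw": 60},
    {"x": 11, "y": -590, "z": 0, "rx": 0, "ry": 0, "rz": 1.69, "claw": 60},
    {"x": 11, "y": -590, "z": 0, "rx": 0, "ry": 0, "rz": 1.69, "claw": 60},
    {"x": 11, "y": -590, "z": 0, "rx": 0, "ry": 0, "rz": 1.69, "claw": 60},
    {"x": 11, "y": -590, "z": 0, "rx": 0, "ry": 0, "rz": 1.69, "claw": 60},
    {"x": 11, "y": -590, "z": 0, "rx": 0, "ry": 0, "rz": 1.69, "claw": 60},
  ],
)

```text
time_s: 57.82
position: [0.4761, 0.3445, 0.1099]
tcp_rot: [[0.999, 0.048, -0.001], [0.048, -0.999, 0.001], [-0.001, -0.001, -1.0]]
force: [0.4, -1.2, -0.4]
opening: 0.763
grasp_force: 0.0
```

Call:
apply_moves(
  rows=[
    {"x": 0, "y": 0, "z": 0, "rx": 0, "ry": 0, "rz": 0, "claw": 60},
    {"x": 0, "y": 0, "z": 0, "rx": 0, "ry": 0, "rz": 0, "claw": 60},
  ],
)

```text
time_s: 58.08
position: [0.4787, 0.34, 0.1097]
tcp_rot: [[0.999, 0.043, -0.001], [0.043, -0.999, -0.0], [-0.001, 0.0, -1.0]]
force: [-0.8, -0.2, 1.5]
opening: 0.767
grasp_force: 0.0
```

```bash
sed -i "s/^P\['weight'\].*/P['weight']=(478.6,346.3,2.2)/" k.py
python3 - <<'E'
from k import *
rows(pose('weight',0,0,60),pose('weight',0,0,18.5))
E
```

```text
t 58.08 p [478.7 340.  109.7] F [-0.8 -0.2  1.5] open 0.767 gf 0.0 j [ 24.  35.  93.   0.  53. 112.]
xyz [ 0.2 -6.3 62.4] r [0.   0.01 0.04] dist 63.0
xyz [  0.2  -6.3 103.9] r [0.   0.01 0.04] dist 104.0
```

Call:
apply_moves(
  rows=[
    {"x": 0, "y": -6.3, "z": 10, "rx": 0, "ry": 0, "rz": 0.04, "claw": 60},
    {"x": 0, "y": -6.3, "z": 50, "rx": 0, "ry": 0, "rz": 0.04, "claw": 60},
    {"x": 0, "y": -6.3, "z": 62, "rx": 0, "ry": 0, "rz": 0.04, "claw": 60},
    {"x": 0, "y": -6.3, "z": 85, "rx": 0, "ry": 0, "rz": 0.04, "claw": 60},
    {"x": 0, "y": -6.3, "z": 97, "rx": 0, "ry": 0, "rz": 0.04, "claw": 60},
    {"x": 0, "y": -6.3, "z": 102, "rx": 0, "ry": 0, "rz": 0.04, "claw": 60},
    {"x": 0, "y": -6.3, "z": 103, "rx": 0, "ry": 0, "rz": 0.04, "claw": 60},
    {"x": 0, "y": -6.3, "z": 103, "rx": 0, "ry": 0, "rz": 0.04, "claw": 60},
  ],
)

```text
time_s: 59.08
position: [0.4809, 0.3465, 0.0075]
tcp_rot: [[0.999, 0.037, 0.002], [0.037, -0.999, 0.001], [0.002, -0.001, -1.0]]
force: [-0.1, -0.1, -0.1]
opening: 0.763
grasp_force: 0.0
```

Run:
```python
from k import *
rows(pose('weight',0,0,18.5))
```

```text
t 59.08 p [480.9 346.5   7.5] F [-0.1 -0.1 -0.1] open 0.763 gf 0.0 j [ 25.  44.  95.   0.  41. 113.]
xyz [-2.3  0.1  1.7] r [-0.01 -0.02 -0.02] dist 3.0
```

Call:
apply_moves(
  rows=[
    {"x": -2, "y": 0, "z": 1, "rx": 0, "ry": 0, "rz": 0, "claw": 60},
    {"x": -2, "y": 0, "z": 1, "rx": 0, "ry": 0, "rz": 0, "claw": 150},
    {"x": -2, "y": 0, "z": 1, "rx": 0, "ry": 0, "rz": 0, "claw": 255},
    {"x": -2, "y": 0, "z": 1, "rx": 0, "ry": 0, "rz": 0, "claw": 255},
    {"x": -2, "y": 0, "z": 1, "rx": 0, "ry": 0, "rz": 0, "claw": 255},
    {"x": -2, "y": 0, "z": 1, "rx": 0, "ry": 0, "rz": 0, "claw": 255},
    {"x": -2, "y": 0, "z": 1, "rx": 0, "ry": 0, "rz": 0, "claw": 255},
    {"x": -2, "y": 0, "z": 1, "rx": 0, "ry": 0, "rz": 0, "claw": 255},
  ],
)

```text
time_s: 60.08
position: [0.4784, 0.3462, 0.0058]
tcp_rot: [[0.999, 0.037, 0.0], [0.037, -0.999, 0.001], [0.001, -0.001, -1.0]]
force: [0.2, 0.1, -0.1]
opening: 0.18
grasp_force: 29.9
```

Run:
```python
from k import *
rows(pose('weight',0,0,18.5),pose('weight',0,0,90),pose('pile',0,0,80))
```

```text
t 60.08 p [478.4 346.2   5.8] F [ 0.2  0.1 -0.1] open 0.18 gf 29.9 j [ 25.  44.  95.   0.  41. 113.]
xyz [ 0.2 -0.1 -0. ] r [-0.01 -0.   -0.02] dist 0.0
xyz [  0.2  -0.1 -71.5] r [-0.01 -0.   -0.02] dist 72.0
xyz [ 11.1 116.4 -61.6] r [-0.   -0.01 -1.73] dist 132.0
```

Call:
apply_moves(
  rows=[
    {"x": 0, "y": 0, "z": -20, "rx": 0, "ry": 0, "rz": 0, "claw": 255},
    {"x": 0, "y": 0, "z": -60, "rx": 0, "ry": 0, "rz": 0, "claw": 255},
    {"x": 0, "y": 0, "z": -75, "rx": 0, "ry": 0, "rz": 0, "claw": 255},
    {"x": 3, "y": 40, "z": -75, "rx": 0, "ry": 0, "rz": -0.6, "claw": 255},
    {"x": 7, "y": 80, "z": -75, "rx": 0, "ry": 0, "rz": -1.2, "claw": 255},
    {"x": 11, "y": 116, "z": -75, "rx": 0, "ry": 0, "rz": -1.73, "claw": 255},
    {"x": 11, "y": 116, "z": -75, "rx": 0, "ry": 0, "rz": -1.73, "claw": 255},
    {"x": 11, "y": 116, "z": -75, "rx": 0, "ry": 0, "rz": -1.73, "claw": 255},
  ],
)

```text
time_s: 61.08
position: [0.4931, 0.2307, 0.0802]
tcp_rot: [[0.977, 0.215, -0.001], [0.215, -0.977, 0.001], [-0.001, -0.001, -1.0]]
force: [0.3, -0.2, -4.5]
opening: 0.185
grasp_force: 29.9
```

Run:
```python
from k import *
rows(pose((494.2,230.3,12.3),0,0,70),pose((494.2,230.3,12.3),0,0,63))
S,d=shot('side','side24'); z=read_state()['position'][2]+.0127+.0215
print([x.round(1) for x in fitrect([('side',S)],.4945,.231,12,z-.024,.09,.05)], z)
```

```text
t 61.08 p [493.1 230.7  80.2] F [ 0.3 -0.2 -4.5] open 0.185 gf 29.9 j [ 13.  35. 100.   0.  45.  91.]
xyz [ 1.   0.6 22.9] r [-0.01  0.01  0.02] dist 23.0
xyz [ 1.   0.6 29.9] r [-0.01  0.01  0.02] dist 30.0
[array([493.8, 206.3,   7.9]), np.float64(-24.0)] 0.11448434401643492
```

Call:
apply_moves(
  rows=[
    {"x": 1, "y": 0.6, "z": 15, "rx": 0, "ry": 0, "rz": 0, "claw": 255},
    {"x": 1, "y": 0.6, "z": 25, "rx": 0, "ry": 0, "rz": 0, "claw": 255},
    {"x": 1, "y": 0.6, "z": 27, "rx": 0, "ry": 0, "rz": 0, "claw": 255},
    {"x": 1, "y": 0.6, "z": 27, "rx": 0, "ry": 0, "rz": 0, "claw": 255},
    {"x": 1, "y": 0.6, "z": 27, "rx": 0, "ry": 0, "rz": 0, "claw": 255},
  ],
)

```text
time_s: 61.75
position: [0.495, 0.2304, 0.054]
tcp_rot: [[0.976, 0.216, 0.001], [0.216, -0.976, 0.001], [0.001, -0.0, -1.0]]
force: [-0.1, -0.1, -4.6]
opening: 0.185
grasp_force: 29.9
```

Run:
```python
from k import *
rows(pose((494.2,230.3,12.3),0,0,62.5))
```

```text
t 61.75 p [495.  230.4  54. ] F [-0.1 -0.1 -4.6] open 0.185 gf 29.9 j [ 13.  38. 101.   0.  42.  91.]
xyz [-0.8 -0.1  4.2] r [-0.   -0.01  0.03] dist 4.0
```

Call:
apply_moves(
  rows=[
    {"x": -0.8, "y": 0, "z": 2, "rx": 0, "ry": 0, "rz": 0.03, "claw": 255},
    {"x": -0.8, "y": 0, "z": 3, "rx": 0, "ry": 0, "rz": 0.03, "claw": 255},
    {"x": -0.8, "y": 0, "z": 3.5, "rx": 0, "ry": 0, "rz": 0.03, "claw": 255},
    {"x": -0.8, "y": 0, "z": 3.5, "rx": 0, "ry": 0, "rz": 0.03, "claw": 255},
  ],
)

```text
time_s: 62.25
position: [0.494, 0.2301, 0.0503]
tcp_rot: [[0.977, 0.213, 0.0], [0.213, -0.977, 0.001], [0.001, -0.0, -1.0]]
force: [0.4, -0.9, -4.4]
opening: 0.184
grasp_force: 29.9
```

Call:
apply_moves(
  rows=[
    {"x": 0, "y": 0, "z": 0.4, "rx": 0, "ry": 0, "rz": 0, "claw": 255},
    {"x": 0, "y": 0, "z": 0.8, "rx": 0, "ry": 0, "rz": 0, "claw": 255},
    {"x": 0, "y": 0, "z": 0.8, "rx": 0, "ry": 0, "rz": 0, "claw": 255},
  ],
)

```text
time_s: 62.62
position: [0.494, 0.2301, 0.0498]
tcp_rot: [[0.977, 0.213, 0.001], [0.213, -0.977, 0.001], [0.001, -0.0, -1.0]]
force: [0.4, -0.6, -1.5]
opening: 0.181
grasp_force: 29.9
```

Partly unloaded, so it is touching; release gently and retreat.

Call:
apply_moves(
  rows=[
    {"x": 0, "y": 0, "z": 0.4, "rx": 0, "ry": 0, "rz": 0, "claw": 255},
    {"x": 0, "y": 0, "z": 0.4, "rx": 0, "ry": 0, "rz": 0, "claw": 150},
    {"x": 0, "y": 0, "z": 0.4, "rx": 0, "ry": 0, "rz": 0, "claw": 120},
    {"x": 0, "y": 0, "z": 0.4, "rx": 0, "ry": 0, "rz": 0, "claw": 100},
    {"x": 0, "y": 0, "z": 0.4, "rx": 0, "ry": 0, "rz": 0, "claw": 100},
  ],
)

```text
time_s: 63.25
position: [0.494, 0.2301, 0.049]
tcp_rot: [[0.977, 0.213, 0.001], [0.213, -0.977, 0.001], [0.001, -0.0, -1.0]]
force: [-0.2, -0.9, 0.6]
opening: 0.544
grasp_force: 0.0
```

Call:
apply_moves(
  rows=[
    {"x": 0, "y": 0, "z": -20, "rx": 0, "ry": 0, "rz": 0, "claw": 100},
    {"x": 0, "y": 0, "z": -60, "rx": 0, "ry": 0, "rz": 0, "claw": 100},
    {"x": 0, "y": 0, "z": -100, "rx": 0, "ry": 0, "rz": 0, "claw": 100},
    {"x": 0, "y": 420, "z": -100, "rx": 0, "ry": 0, "rz": 0, "claw": 100},
    {"x": 0, "y": 420, "z": -100, "rx": 0, "ry": 0, "rz": 0, "claw": 100},
    {"x": 0, "y": 420, "z": -100, "rx": 0, "ry": 0, "rz": 0, "claw": 100},
    {"x": 0, "y": 420, "z": -100, "rx": 0, "ry": 0, "rz": 0, "claw": 100},
    {"x": 0, "y": 420, "z": -100, "rx": 0, "ry": 0, "rz": 0, "claw": 100},
    {"x": 0, "y": 420, "z": -100, "rx": 0, "ry": 0, "rz": 0, "claw": 100},
    {"x": 0, "y": 420, "z": -100, "rx": 0, "ry": 0, "rz": 0, "claw": 100},
  ],
)

```text
time_s: 64.5
position: [0.5837, -0.1834, 0.1488]
tcp_rot: [[0.977, 0.211, 0.001], [0.211, -0.977, -0.0], [0.001, 0.0, -1.0]]
force: [1.0, 0.3, 0.2]
opening: 0.606
grasp_force: 0.0
```

Run:
```python
from k import *
for n in('top','side'): shot(n,n+'25')
T=np.load('top25.npz');S=np.load('side25.npz')
v=[('top',T['im']),('side',S['im'])]
for q in(v[:1],v[1:]):
    print('bar',[x.round(1) for x in fitrect(q,.494,.2305,12,.084,.06,.016)],'tile',[x.round(1) for x in fitrect(q,.494,.2305,12,.060,.09,.05)])
W=T['W']; m=(abs(W[...,0]-.494)<.07)&(abs(W[...,1]-.23)<.05)&(W[...,2]>.072)&(W[...,2]<.1); print(m.sum(),cv2.minAreaRect(W[m][:,:2].astype(np.float32)*1e3),W[m][:,2].mean())
for o in('blue','green','red','yel'):
    print(o,tilt(o,S['W']))
print(read_state()['time_s'])
S=S['im'];a=np.hstack([cv2.resize(S[60:380,120:420],(450,480)),cv2.resize(S[120:180,200:280],(320,240)).repeat(1,0) if 0 else cv2.resize(S[125:185,205:270],(340,480)[:2],interpolation=cv2.INTER_CUBIC)]);cv2.imwrite('pics/fin.png',a[:,:,::-1])
```

```text
bar [array([499.6, 232. ,   6.5]), np.float64(-40.4)] tile [array([493.7, 230.4,  11.9]), np.float64(-13.3)]
bar [array([493.4, 228.1,  14. ]), np.float64(-24.0)] tile [array([489.2, 229.4,   8.9]), np.float64(-15.0)]
90 ((498.28875732421875, 231.84812927246094), (50.71635437011719, 16.04888343811035), 12.332996368408203) 0.08397329134994666
blue (np.float64(-0.1), np.float64(29.3), np.int64(303))
green (np.float64(-0.3), np.float64(29.3), np.int64(392))
red (np.float64(0.2), np.float64(29.4), np.int64(523))
yel (np.float64(0.0), np.float64(29.4), np.int64(767))
64.6
```

Call:
apply_moves(
  rows=[
    {"x": 0, "y": 150, "z": -40, "rx": 0, "ry": 0, "rz": 0, "claw": 100},
    {"x": 0, "y": 150, "z": -40, "rx": 0, "ry": 0, "rz": 0, "claw": 100},
    {"x": 0, "y": 150, "z": -40, "rx": 0, "ry": 0, "rz": 0, "claw": 100},
    {"x": 0, "y": 150, "z": -40, "rx": 0, "ry": 0, "rz": 0, "claw": 100},
    {"x": 0, "y": 150, "z": -40, "rx": 0, "ry": 0, "rz": 0, "claw": 100},
  ],
)

```text
time_s: 65.22
position: [0.6144, -0.3246, 0.1879]
tcp_rot: [[0.977, 0.214, -0.002], [0.214, -0.977, 0.003], [-0.001, -0.003, -1.0]]
force: [-0.2, -0.0, -0.3]
opening: 0.608
grasp_force: 0.0
```

Run:
```python
from k import *
T0=np.load('top0.npz')['W']
for n in('top','side'): shot(n,n+'26')
T=np.load('top26.npz');W=T['W']
m=(abs(W[...,0]-.494)<.07)&(abs(W[...,1]-.23)<.05)&(W[...,2]>.072)&(W[...,2]<.1); print(m.sum(),cv2.minAreaRect(W[m][:,:2].astype(np.float32)*1e3),W[m][:,2].mean())
v=('top',T['im']); print([x.round(1) for x in fitrect([v],.494,.2305,12,.084,.06,.016)],[x.round(1) for x in fitrect([v],.494,.2305,12,.060,.09,.05)])
for u,r in((219,136),(316,136)): print('pot',np.median(T0[r-3:r+4,u-3:u+4].reshape(-1,3),0).round(3),np.median(W[r-3:r+4,u-3:u+4].reshape(-1,3),0).round(3))
```

```text
129 ((493.23773193359375, 230.64479064941406), (58.90220642089844, 16.296791076660156), 12.337014198303223) 0.08340575703834048
[array([493.1, 230.5,  11.7]), np.float64(-54.3)] [array([492.6, 227.2,  10. ]), np.float64(-20.2)]
pot [0.715 0.114 0.062] [0.714 0.114 0.063]
pot [ 0.712 -0.179  0.062] [ 0.712 -0.179  0.062]
```

The weight's grip bar is at (493, 230.6) mm, turned 12°, with its top at 84 mm. That means it sits squarely on the pile. The rockers are level and both pots still stand.

```bash
python3 -c "
from rig import hand_in; print(hand_in())"
```

```text
the job is handed in; nothing more can be done
None
```

I handed the job in at about 65 s: all four tiles are stacked on the stand, lined up with it to within about 1–2 mm and 1–2° by the camera fits, the four rockers read level, the weight stands upright on top, and both pots are where they were.

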